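# Pack a glass bulb away in the parts box

## Task

Put the smaller of the two light bulbs, which lie under the bench shelf, away in the open grey parts box: lay it lengthwise in the groove between the two rubber strips, then shut the lid fully, and then press the spring plunger catch at the box's front all the way down to its stop and let it come back up. The bulb is thin glass, so handle it gently: squeeze it only lightly, don't knock it and don't let it fall. Leave the larger bulb and everything else on the bench where it is.

Things in the scene. Friction and masses are not known exactly. Their poses are not given: they have to be found in the camera images.
- bulb: Smaller light bulb, 35 g, thin white glass: ball 48 mm across, narrowing to an aluminium screw base 27 mm across; 61 mm from ball centre to base end. Origin: ball centre, 50 mm above the bench; own +x runs towards the base. Lies level, ball towards the shelf's front, yaw as the shelf. Fragile: grip with about 20 to 25 N per finger; over 30 N per finger may break it, so may any knock.
- big_bulb: The larger light bulb, same look: ball of 60 mm diameter, 109 mm long. Origin: centre of the ball, 56 mm above the bench; +x towards its base. It lies on the neighbouring rest, about 120 to 160 mm to the left or right of the smaller one. Not to be touched.
- riser: Fixed grey steel bench shelf, 110 mm deep (x), 360 wide (y), top at 197 mm, underside at 185, thin end panels at y = +-177, open front and back. Origin: on the bench midway, 23 mm before its front edge; own -x is the front, towards the robot. Shelf spans x = 23 to 133; ball centres lie at x = 45, so a gripper must come in tilted 33 to 45 deg from vertical, leaning back to the robot.
- bulb_rest: Fixed wooden rest under the smaller bulb: foot 40 mm wide and 6 mm thick, two notched uprights, 28 mm wide and 28 mm high under the ball. Origin: on the bench under the ball centre; axes as the shelf.
- box: Fixed grey plastic parts box, outside 170 (x) x 140 (y) x 66 mm, walls and floor 5 mm. Origin: underside centre; own -x is its front, towards the robot; lid hinged on the far rim. On the floor two rubber strips 130 mm long, 6 wide, 8 high run along x at y = +-18 mm: the groove (30 mm clear) lies between. A 48 mm ball on them has its centre 32 mm above the underside.
- box_groove (a point): Middle of the groove on the inner floor, 5 mm above the box's underside; axes as the box.
- lid (a joint): Lid angle in rad: 0 shut, about 1.4 to 1.65 (nearly upright, at the far rim) at the start, 1.8 the end stop. Stiff hinge: it stays where it is left; push it from behind, over and down, with about 2 N.
- lid_hinge (a point): Middle of the lid's hinge line, on the box's far rim at x = +85 mm, 66.5 mm above the bench; it turns with the lid, which is a flat plate 170 long (own -x) x 140 wide x 7 mm thick (own +z, outer face at +7 mm), without handle.
- lid_edge (a point): Middle of the lid's free edge, on its outer face, 170 mm from the hinge. Shut, it lies over the box's front wall, 74 mm above the bench.
- plunger (a joint): How far the plunger head is pressed, m: 0 up, 0.012 at its stop. Spring: about 2 N to start, 6 N at the stop.
- plunger_top (a point): Centre of the top face of the plunger head: steel mushroom head of 32 mm diameter on a ledge (44 x 50 mm, 45 mm high) before the box, 107 mm in front of the box's centre, 77 mm above the bench when up. It is pressed straight down.
- funnel: Bystander: plastic funnel, mouth down, 88 mm wide, 100 mm high, on top of the shelf. Origin: underside centre.
- jar: Bystander: glass jar 56 mm wide, 75 mm high, on top of the shelf. Origin: underside centre.
- hammer: Bystander: tack hammer 250 mm long lying behind the box. Origin: at its underside, x towards the head.
- nut_driver: Bystander: nut driver 180 mm long, 27 mm thick, lying beside the box. Origin: at its underside, x towards the socket.
- tape: Bystander: tape measure 70 x 64 x 36 mm lying flat between shelf and box. Origin: underside centre.
- wrench: Bystander: wrench 160 mm long lying beside the box. Origin: at its underside, x along it.
There are look-alikes about, which are no part of the job. Leave any pink look-alike of the bulb alone.

How it is judged:
On the way, in this order (a step that is already met when the one before it is completed fails the run):
1. The smaller bulb has been lifted off its rest and brought out in front of the shelf in the gripper (x of bulb in the frame of riser below -0.03 m and contact force between the fingers and bulb above 1 N and height (world z) of bulb above 0.055 m), for 0.1 s.
2. The smaller bulb lies in the box's groove, let go and at rest (x of bulb in the frame of box between -0.06 and 0.06 m and y of bulb in the frame of box between -0.015 and 0.015 m and z of bulb in the frame of box between 0.02 and 0.045 m and angle between the x axis of bulb and the x axis of box, either way round below 0.6 rad and contact force between the fingers and bulb below 0.1 N and linear speed of bulb below 0.05 m/s), for 0.2 s.
3. The lid is shut (within 0.05 rad) and the plunger is up (value of joint lid below 0.05 rad and value of joint plunger below 0.003 m), for 0.2 s.
4. With the lid shut, the plunger is pressed to its stop (at least 11 of 12 mm) (value of joint plunger above 0.011 m and value of joint lid below 0.05 rad), for 0.1 s.
At the end, for the whole second after the job is handed in: The smaller bulb rests untouched in the groove (ball centre within 15 mm of its middle line, within 60 mm of the box centre along it, 20 to 45 mm above the underside, axis within 0.6 rad), the lid is shut within 0.05 rad, the plunger is back up within 3 mm (all of step 2 and all of step 3).
It fails at once if The bulb is squeezed or pressed by the fingers too hard (contact force over 60 N) (contact force between the fingers and bulb above 60 N).
It fails at once if The bulb is knocked against the box, lid or shelf (over 15 N) (contact force between bulb and box above 15 N or contact force between bulb and riser above 15 N).
It fails at once if The bulb is let fall (over 0.55 m/s while no finger touches it) (linear speed of bulb above 0.55 m/s and contact force between the fingers and bulb below 0.01 N).
It fails at once if The larger bulb is moved by more than 15 mm (distance of big_bulb from where it was at the start of the episode above 0.015 m).
It fails at once if Another thing on the bench is moved by more than 40 mm (distance of any of funnel, jar, hammer, nut_driver, tape, wrench from where it was at the start of the episode above 0.04 m).
It also fails if it takes over 72 s, if anything falls off the work surface, if the arm or the gripper's body presses on something with over 40 N, if the wrist force passes 120 N, or if a joint passes its speed limit or range.

## Robot

A 6-joint arm with a two-finger parallel gripper is mounted at the origin on the work surface. World frame = base frame: x ahead of the robot, y to its left, z up, the work surface at z = 0. Lengths are in m, angles in rad, forces in N, time in s.
With the tool pointing down it reaches from about 0.35 to 0.85 m from the base axis. Payload 8.1 kg.
Tool frame: the origin (TCP) lies on the centre line of the jaws, within the pads' length; the fingertips stand robot.tips_ahead ahead of it and the grasp point (between the pads) lies 6 mm ahead of it (robot.tips_ahead is the distance from the TCP to the fingertips, in m); z points along the fingers, y is the line along which they close (so a half turn about z gives the same grasp; the last joint's range is limited). The gripper opens to 93 mm and grips with 3 to 60 N. Pads are 15 mm wide; open, the fingers measure 128 mm over their backs; the gripper's body (75 mm by 188 mm) begins 65 mm behind the grasp point.
Start: joints at [-1.216, 0.13, 1.488, -0, 1.523, -0.085], TCP at [0.255, -0.543, 0.212] pointing down, gripper open.
Joint ranges: [-2.96, 2.96], [-0.89, 2.26], [0.02, 2.5], [-1.34, 4.48], [0, 2.73], [-2.66, 2.66]. Speed limits (rad/s): [2.39, 2.39, 2.79, 3.14, 3.14, 3.14].

## Interface

Orientations are given as a rotation vector (axis times angle).
In Python, from plant import robot gives the robot as it stands.
- The arm moves only by the tool apply_moves, never from a script. Its arguments are lists of equal length, an entry for each row: "delta_pos": the shift along the tool's x, y, z in cm, a list of three; "twist": the turn about the tool's z in rad. A call has 1 to 8 rows; each row shifts and turns the commanded pose from where the row before left it, along the tool's axes as they then stand; what a row does not reach is not made up. A row lasts 1/8 s, in which the tool goes at most 62.5 mm and 10.7 degrees, less where a joint would pass 70% of its speed; a pose out of reach is approached as far as the arm can. A call with a gripper value outside its range is refused whole. "gripper" is the finger opening in cm, from 0 to 9.3, set as the call begins (left out, the last holds). The fingers move at their own pace and stop on an object; "squeeze" is the grip in N (left out, the last holds). Time passes only in rows, so rows that do not move let the fingers close. It gives the time, the measured TCP pose, the force, the opening and the grip force at its end, in the units of the state.
- robot.read_state(): the state, without advancing time (a new reading comes with each control period).
- robot.read_camera(name): name is "scene" or "top" or "wrist"; returns a dict with "frame" (480x640x3 uint8, red, green, blue), "vertical_fov" (degrees; the focal length in pixels is half the picture's height over the tangent of half this angle, whatever the lens; pixels are square), "cx", "cy" (the principal point, pixels), "R" (3x3) and "t" (3): a world point X has camera coordinates R X + t. Camera axes: x right, y down, z forward; pixel columns grow to the right and rows downward; lengths in m; the calibration is good to about 2 mm. The wrist camera is an equidistant fisheye: a pixel r from the principal point sees the ray r / f radians off the axis. A picture is of the moment at which its call begins. There is no depth.
- robot.close_job(): hands the job in; it is judged then, once.
The state is a dict: "t": time; "q": joint angles; "dq": joint speeds; "joint_torque": joint torques, N m; "tool_pos": TCP position; "orientation": TCP orientation; "force": force on the tool from outside, world axes, zero at the start; "wrist_torque": the same for the moment, N m; "opening": finger opening in m; "gripper_force": force on a finger pad.
Only numpy, scipy, OpenCV 4.12 (cv2) and the standard library are available. Lean on these libraries where they do the work, as an engineer would, in place of code of your own. Each camera call takes 0.05 s, during which the arm holds its last target. There are 200 camera calls.

## Working session

There is one attempt and no reset: what is moved stays moved. The work goes in short steps, Python scripts to look and compute and a tool call to move; the robot and the scene stay as the last step left them, time stands still between calls to the robot, and variables do not carry over. Pictures are saved under pics/ and viewed, at most 10 in all, crops included, and the job is handed in when it is done.

Besides the shell and the picture viewer there is one more tool, called after "Request:" as name(argument=value, ...), one argument or row to a line, values as JSON. apply_moves: Moves the arm, as the interface text tells. Its arguments: {"type":"object","properties":{"delta_pos":{"type":"array"},"twist":{"type":"array"},"gripper":{"type":"number"},"squeeze":{"type":"number"}},"required":["delta_pos","twist"]}

```bash
mkdir -p pics; ls
cat > h.py <<'E'
import numpy as np, cv2
from scipy.spatial.transform import Rotation as Ro
from plant import robot
def cam(n):
    c=robot.read_camera(n); c['f']=240/np.tan(np.radians(c['vertical_fov']/2)); c['n']=n; c['R']=np.array(c['R']); c['t']=np.array(c['t']); return c
def ray(c,u,v):
    a=(u-c['cx'])/c['f']; b=(v-c['cy'])/c['f']
    if c['n']=='wrist':
        r=np.hypot(a,b); s=np.sin(r)/r if r>1e-9 else 1; d=np.array([a*s,b*s,np.cos(r)])
    else: d=np.array([a,b,1.])
    d=c['R'].T@d; return -c['R'].T@c['t'], d/np.linalg.norm(d)
def onz(c,u,v,z):
    o,d=ray(c,u,v); return o+d*(z-o[2])/d[2]
def tri(rs):
    A=np.zeros((3,3)); b=np.zeros(3)
    for o,d in rs:
        P=np.eye(3)-np.outer(d,d); A+=P; b+=P@o
    x=np.linalg.solve(A,b); return x,[np.linalg.norm((np.eye(3)-np.outer(d,d))@(x-o)) for o,d in rs]
def proj(c,X):
    p=c['R']@np.asarray(X)+c['t']
    if c['n']=='wrist':
        r=np.hypot(p[0],p[1]); th=np.arctan2(r,p[2]); k=th/r if r>1e-9 else 1/p[2]
        return np.array([c['cx']+c['f']*k*p[0],c['cy']+c['f']*k*p[1]])
    return np.array([c['cx']+c['f']*p[0]/p[2],c['cy']+c['f']*p[1]/p[2]])
def save(c,name): cv2.imwrite('pics/'+name,cv2.cvtColor(c['frame'],cv2.COLOR_RGB2BGR))
E
python3 - <<'E'
from h import *
import pickle
print(robot.tips_ahead)
for n in ['scene','top','wrist']:
    c=cam(n); save(c,n+'0.png'); pickle.dump(c,open(n+'0.pkl','wb')); print(n,c['vertical_fov'],c['f'],-c['R'].T@c['t'],c['R'][2])
print(robot.read_state())
E
```

```text
pics
0.025
scene 55.46982621595473 456.4566123089677 [ 0.38908838 -0.77696183  0.90683544] [ 0.17181698  0.69082109 -0.70231414]
top 42.356424240911366 619.4555157666822 [4.42190611e-01 1.05029639e-03 1.66098768e+00] [ 0.09297865 -0.00586077 -0.99565085]
wrist 65.70646984690485 371.64829954431775 [ 0.32070801 -0.51188798  0.38358245] [-0.23345512 -0.10792593 -0.96635951]
{'t': 0.15, 'q': array([-1.21638633e+00,  1.30974721e-01,  1.48897567e+00,  9.62510494e-07,
        1.52303904e+00, -8.54366415e-02]), 'dq': array([ 0.0007007 , -0.00289775, -0.00303058, -0.00166805, -0.00193114,
       -0.00103556]), 'joint_torque': array([ 9.92663117e-04, -5.60476542e+01, -4.92333984e+01,  7.69431191e-02,
        3.06515652e-02, -7.73822512e-05]), 'tool_pos': array([ 0.25532883, -0.54247843,  0.21096555]), 'orientation': array([-3.06457387e+00, -6.85051418e-01,  2.92557914e-04]), 'force': array([-0.44195337, -0.35032025,  0.1984802 ]), 'wrist_torque': array([-0.03404459, -0.01122236,  0.04033869]), 'gripper_force': 0.0, 'opening': 0.09265763039421797}
```

View pics/scene0.png

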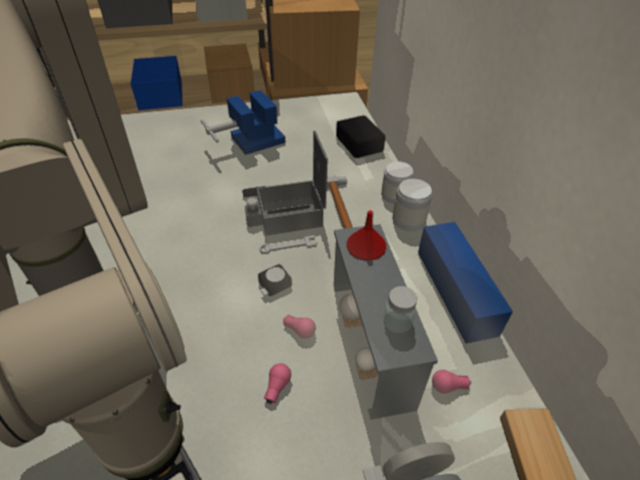

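View pics/top0.png

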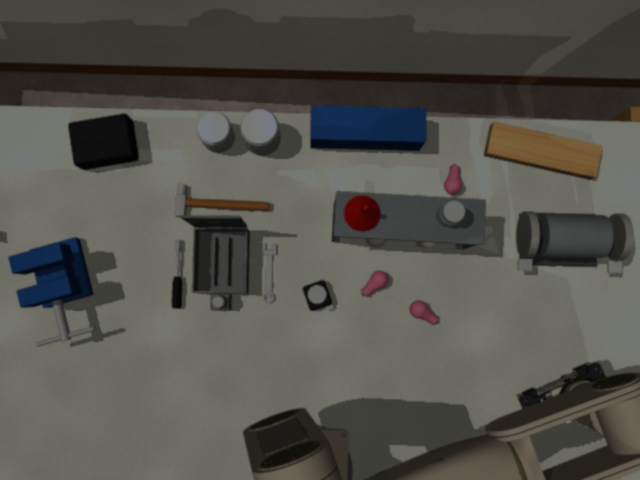

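The scene view shows two white bulbs under the shelf at about (349,309) and (366,360). Pink look-alikes stand at (300,326), (278,380) and (450,380). In the top view the shelf is at (410,218) and the box at (221,260). Next I'll enlarge these.

Run:
```python
from h import *
s=cv2.imread('pics/scene0.png');t=cv2.imread('pics/top0.png')
a=cv2.resize(s[220:420,310:450],(420,600),interpolation=cv2.INTER_CUBIC)  # x3
b=cv2.resize(t[180:260,320:496],(380,173),interpolation=cv2.INTER_CUBIC)
c=cv2.resize(t[205:320,160:290],(380,336),interpolation=cv2.INTER_CUBIC)
o=np.zeros((600,800,3),np.uint8);o[:,:420]=a;o[:173,420:]=b;o[180:516,420:]=c
o=cv2.convertScaleAbs(o,alpha=1.6)
cv2.imwrite('pics/crop1.png',o)
```

```text
(no output)
```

View pics/crop1.png

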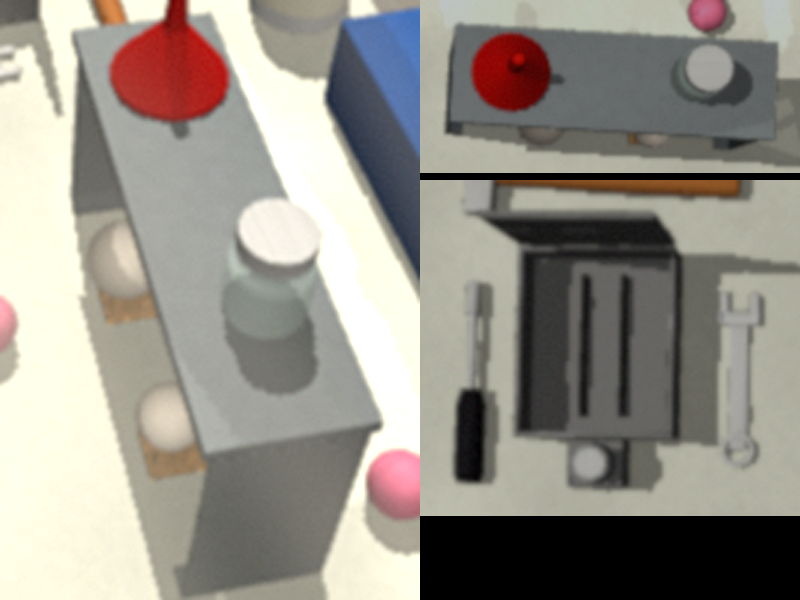

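View pics/wrist0.png

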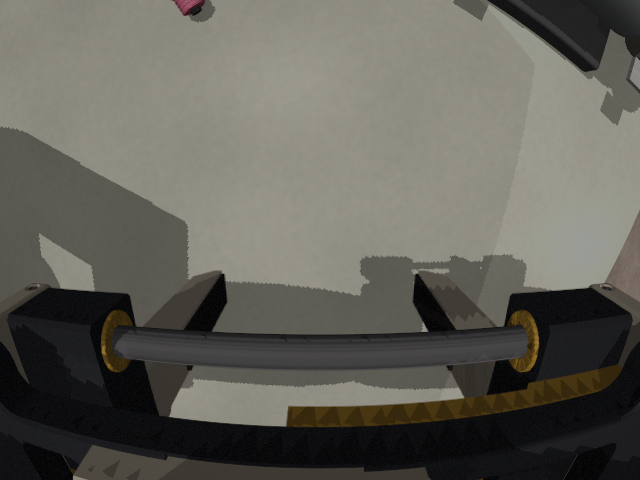

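The brightened crop shows the two white bulbs on wooden rests. The left one, ball at about (352,306) in the scene view, is larger. The right one, ball at about (367,359), is smaller and is the near bulb at top-view (428,243). The pink ones are out. The box is open, with the groove strips at top-view (217,252) and (231,252) and the plunger at (218,302).

Request:
apply_moves(
  delta_pos=[
    [0,0,-2],
  ],
  twist=[0],
)

```text
t: 0.28
tool_pos: [0.255, -0.5415, 0.23]
orientation: [-3.061, -0.684, 0.001]
force: [-0.2, -0.5, -0.2]
opening: 0.0928
gripper_force: 0.0
```

Riser: front edge about x 0.588, mid y about -0.231, yaw -1.4°. Box centre about (0.537, 0.234). The moves offer no direct tilt, so I'll raise and align the tool, then check what pushing against the reach limit does to its orientation.

Request:
apply_moves(
  delta_pos=[
    [0,0,-6],
    [0,0,-6],
    [0,0,-6],
    [4.3,-4.4,0],
    [4.3,-4.4,0],
    [4.3,-4.4,0],
    [4.3,-4.4,0],
    [4.3,-4.4,0],
  ],
  twist=[0.155,0.155,0.155,0,0,0,0,0],
)

```text
t: 1.27
tool_pos: [0.477, -0.3268, 0.4136]
orientation: [3.14, -0.04, 0.002]
force: [0.5, -0.7, -0.2]
opening: 0.0932
gripper_force: 0.0
```

Request:
apply_moves(
  delta_pos=[
    [4.3,-4.4,0],
    [4.3,-4.4,0],
    [4.3,-4.4,0],
    [6,0,0],
    [6,0,0],
    [6,0,0],
    [6,0,0],
    [6,0,0],
  ],
  twist=[0,0,0,0,0,0,0,0],
)

```text
t: 2.28
tool_pos: [0.8096, -0.1934, 0.3684]
orientation: [3.133, -0.04, 0.063]
force: [0.7, 0.1, -1.7]
opening: 0.0929
gripper_force: 0.0
```

Request:
apply_moves(
  delta_pos=[
    [6,0,0],
    [6,0,0],
    [6,0,0],
    [6,0,0],
  ],
  twist=[0,0,0,0],
)

```text
t: 2.78
tool_pos: [0.9063, -0.1702, 0.3384]
orientation: [3.078, -0.038, 0.339]
force: [-0.2, -0.6, -1.3]
opening: 0.0929
gripper_force: 0.0
```

Run:
```python
from h import *
s=robot.read_state();print(s['tool_pos'],s['q'].round(3));print(Ro.from_rotvec(s['orientation']).as_matrix().round(3))
```

```text
[ 0.90630901 -0.17024058  0.33836065] [-0.244  1.049  0.022  0.007  1.846  1.354]
[[ 0.976 -0.029  0.217]
 [-0.02  -0.999 -0.047]
 [ 0.218  0.042 -0.975]]
```

Request:
apply_moves(
  delta_pos=[
    [5,-2,1],
    [5,-2,1],
    [5,-2,1.5],
    [5,-2,1.5],
    [5,-2,2],
    [5,-2,2],
  ],
  twist=[0,0,0,0,0,0],
)

```text
t: 3.52
tool_pos: [1.0356, -0.0442, 0.2622]
orientation: [3.012, -0.032, 0.651]
force: [0.4, 0.2, -0.4]
opening: 0.093
gripper_force: 0.0
```

```bash
cat > st.py <<'E'
from h import *
s=robot.read_state();print(s['t'],s['tool_pos'].round(4),s['q'].round(3),s['force'].round(1),s['gripper_force']);print(Ro.from_rotvec(s['orientation']).as_matrix().round(3))
E
python3 st.py
```

```text
3.525 [ 1.0356 -0.0442  0.2622] [-0.081  1.167  0.022 -0.03   1.523  1.506] [ 0.4  0.2 -0.4] 0.0
[[ 0.911 -0.033  0.412]
 [-0.008 -0.998 -0.063]
 [ 0.413  0.054 -0.909]]
```

Request:
apply_moves(
  delta_pos=[
    [0,0.2,-5.6],
    [0,0.2,-5.6],
    [0,0.2,-5.6],
    [0,0.2,-5.6],
    [0,0.2,-5.6],
    [0,0.2,-5.6],
  ],
  twist=[0,0,0,0,0,0],
)

```text
t: 4.28
tool_pos: [0.8797, -0.0354, 0.5587]
orientation: [3.005, -0.032, 0.677]
force: [-0.8, 0.2, 0.4]
opening: 0.0931
gripper_force: 0.0
```

Request:
apply_moves(
  delta_pos=[
    [4.6,0,-1.5],
    [4.6,0,-1.5],
    [4.6,0,-1],
    [4.6,0,-1],
  ],
  twist=[0,0,0,0],
)

```text
t: 4.78
tool_pos: [0.9158, -0.0318, 0.5975]
orientation: [2.947, -0.026, 0.884]
force: [-0.3, 0.5, 0.2]
opening: 0.0933
gripper_force: 0.0
```

```bash
python3 st.py
```

```text
4.775 [ 0.9158 -0.0318  0.5975] [-0.081  0.784  0.023 -0.022  1.749  1.496] [-0.3  0.5  0.2] 0.0
[[ 0.835 -0.035  0.549]
 [ 0.002 -0.998 -0.067]
 [ 0.55   0.057 -0.833]]
```

Request:
apply_moves(
  delta_pos=[
    [4.6,0,-1],
    [4.6,0,-1],
  ],
  twist=[0,0],
)

```text
t: 5.03
tool_pos: [0.9292, -0.0297, 0.623]
orientation: [2.913, -0.023, 0.986]
force: [0.3, 0.2, -0.1]
opening: 0.0931
gripper_force: 0.0
```

```bash
python3 st.py
python3 - <<'E'
from m import *
p=onz(S,367.5,359.5,.05);print('small ball(scene)',p)
o=np.array([.588,-.2311,0]);yaw=np.arctan2(-.0088,.3587)
X=np.array([np.cos(yaw),np.sin(yaw),0]);Y=np.array([-np.sin(yaw),np.cos(yaw),0])
print('yaw',yaw,'rel riser', (p-o)@X+.023,(p-o)@Y)
print(proj(T,p))
E
```

```text
5.025 [ 0.9292 -0.0297  0.623 ] [-0.079  0.77   0.023 -0.02   1.693  1.498] [ 0.3  0.2 -0.1] 0.0
[[ 0.795 -0.035  0.606]
 [ 0.007 -0.998 -0.068]
 [ 0.607  0.058 -0.793]]
small ball(scene) [ 0.61043032 -0.30734332  0.05      ]
yaw -0.024528115841587712 rel riser 0.047293489449349344 -0.07567027192685358
[428.95574386 237.78182513]
```

```bash
cat > d.py <<'E'
import sys
from h import *
# usage: d.py x y z [x y z ...] : successive TCP targets -> tool-axis displacement in cm
s=robot.read_state();R=Ro.from_rotvec(s['orientation']).as_matrix();p=s['tool_pos']
a=np.array(sys.argv[1:],float).reshape(-1,3)
for q in a:
    v=R.T@(q-p)*100; n=int(np.ceil(np.linalg.norm(v)/6)); print(v.round(2),n,(v/n).round(3)); p=q
E
python3 d.py .53 -.2 .5  .485 -.293 .213
```

```text
[-39.31  17.68 -13.29] 8 [-4.914  2.21  -1.661]
[-21.07   7.77  20.65] 6 [-3.511  1.295  3.441]
```

Request:
apply_moves(
  delta_pos=[
    [-4.9,2.2,-1.7],
    [-4.9,2.2,-1.7],
    [-4.9,2.2,-1.7],
    [-4.9,2.2,-1.7],
    [-4.9,2.2,-1.7],
    [-4.9,2.2,-1.7],
    [-4.9,2.2,-1.7],
    [-4.9,2.2,-1.7],
  ],
  twist=[0,0,0,0,0,0,0,0],
)

```text
t: 6.02
tool_pos: [0.585, -0.1804, 0.5288]
orientation: [2.911, -0.019, 0.986]
force: [-1.6, -1.4, -0.8]
opening: 0.0933
gripper_force: 0.0
```

Request:
apply_moves(
  delta_pos=[
    [-3.5,1.3,3.4],
    [-3.5,1.3,3.4],
    [-3.5,1.3,3.4],
    [-3.5,1.3,3.4],
    [-3.5,1.3,3.4],
    [-3.5,1.3,3.4],
    [0,0,0],
  ],
  twist=[0,0,0,0,0,0,0],
)

```text
t: 6.9
tool_pos: [0.5379, -0.273, 0.2389]
orientation: [2.92, -0.025, 0.976]
force: [-0.6, -0.1, -0.2]
opening: 0.0931
gripper_force: 0.0
```

```bash
python3 st.py
python3 - <<'E'
from h import *
import pickle
c=cam('wrist');save(c,'w1.png');pickle.dump(c,open('w1.pkl','wb'));print(proj(c,[.610,-.307,.05]))
E
```

```text
6.9 [ 0.5379 -0.273   0.2389] [-0.809 -0.433  2.088  0.476  1.016  0.622] [-0.6 -0.1 -0.2] 0.0
[[ 0.799 -0.035  0.6  ]
 [ 0.005 -0.998 -0.065]
 [ 0.601  0.055 -0.797]]
[340.02665205 262.59835542]
```

View pics/w1.png

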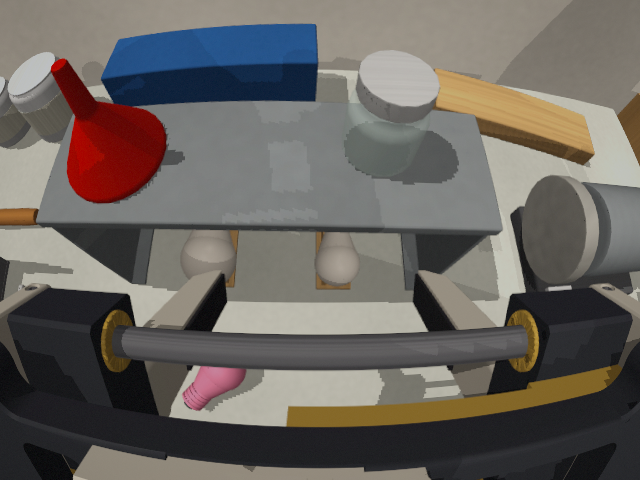

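The wrist view shows the two bulbs under the shelf: the larger ball at (208,256), about 54 px across, and the smaller at (337,263), about 43 px across. The right-hand one fits the description, and the 43:54 ratio matches 48:60 mm. The pink one at (215,385) is a look-alike.

```bash
python3 - <<'E'
from m import *
W=pickle.load(open('w1.pkl','rb'))
def fit(c,u0,v0,u1,v1,lo):
    im=c['frame'][v0:v1,u0:u1]; rb=im[...,0].astype(int)-im[...,2]
    return im,rb
im=W['frame'].astype(int)
for v in (250,256,263,270,276,282): print(v,' '.join('%d,%d'%(x[0],x[0]-x[2]) for x in im[v,308:368:2]))
print(tri([ray(S,367.5,359.5),ray(W,337.5,263)]))
E
python3 d.py .485 -.293 .213
```

```text
250 123,11 123,11 123,11 123,11 112,44 99,27 107,14 115,16 123,17 129,17 136,17 140,18 142,17 147,19 148,19 150,19 150,20 151,21 149,18 147,19 145,19 139,18 136,18 121,17 130,13 138,12 139,13 139,12 138,11 136,11
256 124,12 123,11 124,12 121,11 100,14 110,14 122,17 130,17 137,18 142,17 148,19 151,19 155,20 158,19 160,19 163,20 164,20 162,19 161,19 159,20 157,20 154,19 151,19 144,19 135,18 122,14 122,13 121,11 120,11 122,12
263 123,10 124,10 125,11 107,12 107,15 120,15 129,16 139,18 143,18 149,19 153,20 158,20 160,20 162,20 165,19 168,19 168,19 166,19 165,21 164,20 162,20 160,19 156,19 152,20 144,18 133,18 121,10 122,11 121,11 121,12
270 125,11 125,12 123,11 124,12 104,13 117,15 128,17 136,19 141,18 148,19 153,20 155,20 158,19 160,20 163,20 166,20 168,20 167,19 165,20 163,21 160,19 158,20 154,19 148,18 140,19 123,14 121,10 123,11 122,10 122,10
276 126,13 124,12 124,11 124,10 109,43 116,47 100,14 126,18 133,17 139,18 144,19 147,19 151,19 153,19 154,19 156,20 157,20 156,19 156,21 155,20 152,20 148,19 141,18 131,16 120,12 123,11 121,11 122,11 122,13 121,11
282 124,11 124,11 125,12 124,11 110,41 130,70 126,66 89,48 88,27 99,14 104,16 108,14 113,14 115,15 129,17 142,19 141,19 142,19 138,18 133,18 105,19 117,37 123,11 122,10 122,11 121,10 122,10 122,11 121,11 122,11
(array([ 0.61137196, -0.30484599,  0.04532699]), [np.float64(0.0002583153930552592), np.float64(0.00025831539305513516)])
[-6.16  1.96 -0.77] 2 [-3.081  0.979 -0.386]
```

```bash
python3 d.py .515 -.296 .176 .605 -.305 .056
```

```text
[-6.01  1.94  4.  ] 2 [-3.005  0.97   1.999]
[-0.09 -0.11 15.03] 3 [-0.03  -0.036  5.009]
```

Request:
apply_moves(
  delta_pos=[
    [-3,1,2],
    [-3,1,2],
    [0,0,0],
    [0,0,0],
  ],
  twist=[0,0,0,0],
)

```text
t: 7.45
tool_pos: [0.5174, -0.2977, 0.1808]
orientation: [2.909, -0.019, 0.987]
force: [-0.3, -0.2, 0.6]
opening: 0.0929
gripper_force: 0.0
```

```bash
python3 st.py;python3 d.py .605 -.305 .056
python3 - <<'E'
from m import *
c=cam('wrist');u=proj(c,[.611,-.306,.048]);print(u);pickle.dump(c,open('w2.pkl','wb'))
im=c['frame'].astype(int);v0,u0=int(u[1]),int(u[0])
for v in range(v0-20,v0+36,8): print(v,u0-44,' '.join('%d,%d'%(x[0],x[0]-x[2]) for x in im[v,u0-44:u0+44:3]))
E
```

```text
7.45 [ 0.5174 -0.2977  0.1808] [-0.892 -0.388  2.167  0.56   0.94   0.453] [-0.3 -0.2  0.6] 0.0
[[ 0.794 -0.034  0.607]
 [ 0.011 -0.997 -0.07 ]
 [ 0.608  0.062 -0.792]]
[-0.64 -0.34 15.25] 3 [-0.215 -0.113  5.082]
[316.70577922 223.81608421]
203 272 115,12 113,11 114,11 116,12 116,10 113,9 114,10 100,11 103,28 110,15 117,16 122,17 125,17 125,17 127,17 128,18 126,17 129,17 128,17 124,17 107,14 128,12 126,11 126,12 128,11 130,12 129,12 128,11 128,11 127,12
211 272 116,12 116,10 114,11 114,10 114,9 113,10 113,10 98,14 112,16 123,16 132,17 137,18 141,18 143,19 147,18 148,19 147,19 146,19 142,19 137,18 130,18 115,17 129,13 126,12 127,11 127,11 128,12 129,12 129,13 129,12
219 272 113,10 114,11 114,10 114,11 113,10 112,10 93,13 114,15 126,17 134,17 140,19 144,19 148,19 151,19 153,19 154,19 154,20 153,20 149,19 147,19 141,19 134,18 120,18 127,11 129,12 126,11 125,11 127,11 129,13 128,13
227 272 115,11 117,11 115,12 116,12 116,11 115,12 99,14 116,16 127,18 135,18 141,19 145,18 148,18 153,19 157,18 158,20 155,19 153,20 151,19 148,19 143,19 135,17 121,17 111,10 113,11 110,11 110,9 110,10 111,11 112,11
235 272 115,11 113,11 114,11 115,12 113,11 114,10 101,10 106,14 120,17 129,17 134,18 139,18 143,19 147,18 148,19 150,20 149,19 149,20 144,19 141,19 135,18 123,16 107,11 111,10 110,10 112,11 113,11 110,10 110,10 110,9
243 272 114,12 114,11 114,10 115,10 115,10 115,11 115,10 108,43 104,41 93,12 98,14 108,16 119,16 133,18 134,18 134,18 134,19 131,18 127,18 119,16 106,13 113,11 114,11 114,11 113,11 113,11 112,10 110,9 112,11 112,11
251 272 113,11 114,11 115,13 114,11 114,10 113,10 114,9 111,50 118,65 78,43 78,44 120,65 121,64 116,60 105,52 105,54 117,63 79,42 95,52 113,63 110,14 111,9 113,12 112,11 112,10 112,10 112,9 113,12 112,11 113,11
```

Request:
apply_moves(
  delta_pos=[
    [-0.1,-0.1,3.5],
    [-0.1,-0.1,3.5],
    [-0.1,-0.1,3.5],
    [-0.1,-0.1,2.5],
    [-0.1,0,1.5],
    [-0.1,0,0.7],
    [0,0,0],
  ],
  twist=[0,0,0,0,0,0,0],
)

```text
t: 8.38
tool_pos: [0.6039, -0.3032, 0.0536]
orientation: [2.912, -0.019, 0.984]
force: [0.5, 0.2, -0.7]
opening: 0.0933
gripper_force: 0.0
```

```bash
python3 st.py; python3 d.py .605 -.304 .056
python3 - <<'E'
from m import *
c=cam('wrist');pickle.dump(c,open('w3.pkl','wb'))
print(proj(c,[.611,-.305,.048])); save(c,'w3.png')
E
```

```text
8.375 [ 0.6039 -0.3032  0.0536] [-0.752  0.03   2.061  0.686  0.613  0.348] [ 0.5  0.2 -0.7] 0.0
[[ 0.795 -0.033  0.605]
 [ 0.01  -0.998 -0.068]
 [ 0.606  0.06  -0.793]]
[ 0.23  0.09 -0.12] 1 [ 0.228  0.089 -0.121]
[322.86714086 274.74095841]
```

View pics/w3.png

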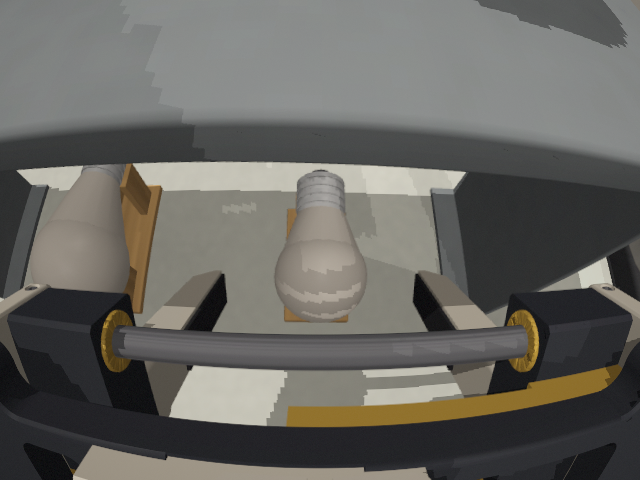

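The smaller bulb's ball at (321,275), r 46 px, sits centred between the fingertips at (225,275) and (413,275), matching the prediction within 2 px.

Request:
apply_moves(
  delta_pos=[
    [0.2,0,-0.1],
    [0,0,0],
    [0,0,0],
    [0,0,0],
  ],
  twist=[0,0,0,0],
  gripper=5.3,
  squeeze=10,
)

```text
t: 8.93
tool_pos: [0.6039, -0.3032, 0.0545]
orientation: [2.913, -0.02, 0.983]
force: [-0.7, -0.7, 0.9]
opening: 0.0575
gripper_force: 0.0
```

Request:
apply_moves(
  delta_pos=[
    [0,0,0],
    [0,0,0],
    [0,0,0],
    [0,0,0],
  ],
  twist=[0,0,0,0],
  gripper=4.4,
  squeeze=22,
)

```text
t: 9.43
tool_pos: [0.604, -0.3031, 0.0544]
orientation: [2.913, -0.02, 0.983]
force: [-0.2, -0.3, 0.1]
opening: 0.0437
gripper_force: 0.0
```

Run:
```python
from m import *
c=cam('wrist');pickle.dump(c,open('w4.pkl','wb'));save(c,'w4.png')
s=cam('scene');pickle.dump(s,open('s4.pkl','wb'));
a=cv2.cvtColor(c['frame'],cv2.COLOR_RGB2BGR)[140:400,100:540]
cv2.imwrite('pics/w4c.png',cv2.resize(a,(800,473)))
```

```text
(no output)
```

View pics/w4c.png

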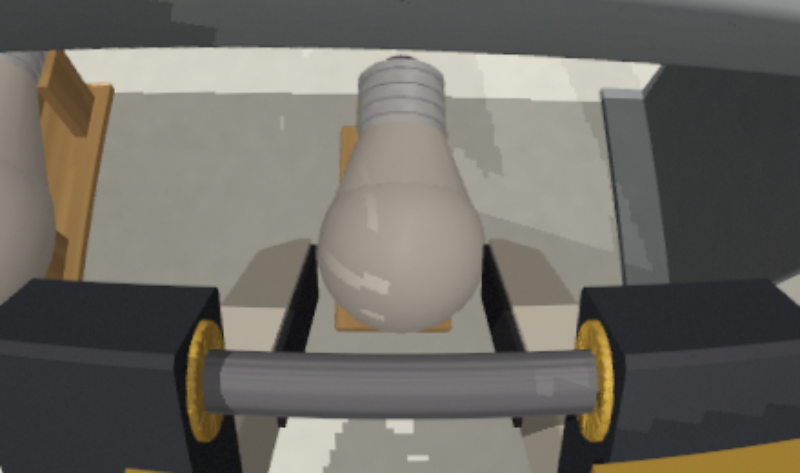

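Run:
```python
from m import *
W=[pickle.load(open('w%d.pkl'%i,'rb')) for i in (1,2,4)]
px=[(337.2,262.8),(314.5,222.5),(320.6,276)]
rs=[ray(w,*p) for w,p in zip(W,px)]
print(tri(rs)); print(tri(rs+[ray(S,367.5,359.5)]))
c=W[2];o,d=ray(c,*px[2])
b=o+d*.024/np.sin(45.7/c['f']);print('by size',b)
s=robot.read_state();R=Ro.from_rotvec(s['orientation']).as_matrix();p=s['tool_pos']
for x in (b,tri(rs)[0],tri(rs+[ray(S,367.5,359.5)])[0]): print('tool frame mm',(R.T@(x-p)*1e3).round(1))
for z in (.025,.006): 
  for y in (-.022,.022): print(z,y,proj(c,p+R@[0,y,z]))
print('cam in tool',(R.T@(o-p)).round(4),'axes',(R.T@c['R'].T).round(3).tolist())
```

```text
(array([ 0.60734594, -0.30308395,  0.05873916]), [np.float64(0.0002972370444341912), np.float64(0.00025186322634222075), np.float64(0.00023529825417680444)])
(array([ 0.61192923, -0.30432111,  0.04540955]), [np.float64(0.000641038754236545), np.float64(0.0014704020412170584), np.float64(0.0006723238707083763), np.float64(0.0005102795269826142)])
by size [ 0.61093221 -0.30379786  0.04692751]
tool frame mm [ 1.   0.1 10.2]
tool frame mm [ 5.3  0.2 -1.4]
tool frame mm [ 0.9  0.5 12. ]
0.025 -0.022 [281.5480838  268.00781273]
0.025 0.022 [359.27717009 267.99816378]
0.006 -0.022 [278.03075695 280.50442972]
0.006 0.022 [362.97947945 280.48682522]
cam in tool [ 0.0718 -0.0006 -0.1722] axes [[0.0, -0.966, -0.257], [1.0, 0.0, 0.0], [-0.0, -0.257, 0.966]]
```

Request:
apply_moves(
  delta_pos=[
    [0,0,0],
    [0,0,0],
  ],
  twist=[0,0],
  gripper=3.9,
  squeeze=8,
)

```text
t: 9.78
tool_pos: [0.6041, -0.3032, 0.0546]
orientation: [2.913, -0.02, 0.983]
force: [0.5, 0.6, 0.1]
opening: 0.0391
gripper_force: 0.6
```

Request:
apply_moves(
  delta_pos=[
    [0,0,0],
    [0,0,0],
  ],
  twist=[0,0],
  gripper=3.3,
  squeeze=10,
)

```text
t: 10.02
tool_pos: [0.6041, -0.3032, 0.0546]
orientation: [2.913, -0.02, 0.983]
force: [-0.0, -1.0, 0.0]
opening: 0.0379
gripper_force: 8.2
```

Run:
```python
from m import *
c=cam('wrist');pickle.dump(c,open('w5.pkl','wb'))
a=pickle.load(open('w4.pkl','rb'))
d=np.abs(c['frame'].astype(int)-a['frame']).sum(2);
im=c['frame'].astype(int)
for v in (262,270,276,284): print(v,' '.join('%d,%d'%(x[0],x[0]-x[2]) for x in im[v,260:384:3]))
s=robot.read_state();print(s['gripper_force'],s['opening'],s['force'])
```

```text
262 148,12 149,12 150,13 149,11 149,13 144,12 126,15 136,18 143,17 148,18 153,19 155,19 158,19 160,19 163,19 163,19 165,19 167,19 169,20 169,19 171,19 172,19 172,20 170,19 170,20 168,19 167,21 165,20 163,20 161,19 159,19 155,19 151,18 143,18 133,17 147,11 146,11 145,11 146,13 145,12 148,13 154,12
270 150,12 151,13 150,13 148,12 147,12 119,16 135,18 139,18 145,18 150,18 153,20 158,19 159,20 162,19 163,20 165,20 166,20 167,19 169,20 170,20 173,19 172,19 171,19 170,21 169,20 167,19 167,20 166,20 164,20 163,20 160,19 157,20 154,19 148,18 141,18 132,14 143,12 145,11 144,11 144,12 144,11 145,12
276 125,20 124,19 125,19 125,19 125,18 117,18 28,1 126,16 146,18 151,19 154,19 157,20 159,20 162,20 163,19 165,19 166,19 167,19 169,20 172,19 174,19 172,19 170,20 170,20 168,19 167,20 167,20 166,20 165,20 162,20 160,19 157,19 154,20 73,9 40,2 125,19 126,20 124,18 124,18 125,19 125,19 127,19
284 123,18 126,19 124,19 125,20 123,19 25,1 18,1 135,17 158,19 147,17 152,18 154,19 158,20 160,20 161,19 163,20 164,18 165,19 168,19 169,19 169,19 169,20 168,19 168,20 166,19 165,20 165,19 164,20 162,19 160,19 157,18 155,19 151,19 68,7 21,0 58,8 126,19 125,18 125,20 125,19 125,19 125,19
8.17054733633995 0.03773851605685975 [ 0.23382151 -0.6204238   0.25800196]
```

The pads touch at an opening of 38 mm, less than the 48 mm ball. The image also puts the fingertips about 15 mm short of the ball's equator: pad edge rows 272 to 300 mean tips at about TCP z -3 mm. I'll open, go about 22 mm deeper and grip again.

Request:
apply_moves(
  delta_pos=[
    [0,0,0],
    [0,0,0],
    [0,0,0],
    [0,0,0],
  ],
  twist=[0,0,0,0],
  gripper=7.2,
  squeeze=8,
)

```text
t: 10.58
tool_pos: [0.604, -0.303, 0.0544]
orientation: [2.913, -0.02, 0.982]
force: [-0.6, -0.5, -0.6]
opening: 0.0704
gripper_force: 0.0
```

Run:
```python
from m import *
c=cam('wrist');pickle.dump(c,open('w6.pkl','wb'))
im=c['frame'].astype(int)
for v in (262,270,276,284,310): print(v,' '.join('%d'%x[0] for x in im[v,230:412:3]))
s=robot.read_state();print(s['gripper_force'],s['opening'],s['force'],s['tool_pos'])
```

```text
262 140 140 141 141 141 141 139 140 139 139 139 140 140 141 141 140 114 127 132 137 142 145 148 151 164 168 171 175 175 177 179 181 181 180 179 178 172 156 154 153 150 147 144 138 130 136 138 137 138 137 138 145 156 153 153 152 152 153 157 157 157
270 140 140 135 133 135 140 139 141 141 143 141 141 142 142 141 125 121 129 137 141 143 147 150 150 154 156 156 159 178 175 163 164 162 161 182 169 158 156 155 154 151 148 145 141 135 122 136 137 137 135 136 137 139 136 137 135 131 128 132 136 145
276 116 116 117 118 70 19 141 141 140 141 141 140 140 141 140 107 128 130 136 139 144 147 150 151 153 155 156 157 159 162 163 164 162 161 160 158 158 156 155 154 152 149 145 142 135 125 136 136 137 137 137 137 136 136 91 23 94 117 117 117 116
284 118 116 101 28 13 16 143 141 140 140 139 139 141 140 139 113 120 139 148 137 142 145 146 150 151 154 156 156 157 158 160 159 160 158 158 156 157 155 154 151 150 147 144 139 134 120 137 136 139 139 138 137 137 137 50 14 18 56 115 117 117
310 15 20 17 20 17 85 139 139 139 140 140 141 140 139 140 140 140 141 124 146 117 122 125 150 140 133 135 136 138 139 138 139 139 139 138 137 135 131 130 126 117 134 138 136 137 138 138 137 137 139 139 138 137 136 138 16 19 15 16 16 22
0.0 0.07190585104681471 [ 1.00344414 -0.01449673  1.0530202 ] [ 0.60398735 -0.30303021  0.05440299]
```

Request:
apply_moves(
  delta_pos=[
    [0,0,0.8],
    [0,0,0.7],
    [0,0,0.7],
    [0,0,0],
  ],
  twist=[0,0,0,0],
)

```text
t: 11.12
tool_pos: [0.6172, -0.3041, 0.0359]
orientation: [2.915, -0.02, 0.981]
force: [-0.2, -0.6, 0.3]
opening: 0.0716
gripper_force: 0.0
```

Request:
apply_moves(
  delta_pos=[
    [0,0,0],
    [0,0,0],
    [0,0,0],
  ],
  twist=[0,0,0],
  gripper=4.5,
  squeeze=8,
)

```text
t: 11.5
tool_pos: [0.6174, -0.3048, 0.0374]
orientation: [2.913, -0.02, 0.983]
force: [0.1, -0.1, 0.6]
opening: 0.0478
gripper_force: 6.9
```

Request:
apply_moves(
  delta_pos=[
    [0,0,0],
    [0,0,0],
    [0,0,0],
  ],
  twist=[0,0,0],
  gripper=3.8,
  squeeze=22,
)

```text
t: 11.88
tool_pos: [0.6174, -0.3048, 0.0373]
orientation: [2.913, -0.02, 0.983]
force: [-0.7, -1.0, 0.8]
opening: 0.047
gripper_force: 22.0
```

```bash
python3 st.py; python3 d.py .6165 -.3048 .0575 .507 -.302 .075
```

```text
11.875 [ 0.6174 -0.3048  0.0373] [-0.735  0.093  2.032  0.707  0.578  0.333] [-0.7 -1.   0.8] 22.00011134147644
[[ 0.796 -0.034  0.605]
 [ 0.009 -0.998 -0.068]
 [ 0.606  0.059 -0.794]]
[ 1.15  0.13 -1.66] 1 [ 1.154  0.126 -1.662]
[-7.65  0.2  -8.03] 2 [-3.825  0.098 -4.015]
```

Request:
apply_moves(
  delta_pos=[
    [0.2,0,-0.4],
    [0.3,0,-0.5],
    [0.3,0,-0.5],
    [0.2,0,-0.4],
    [0,0,0],
  ],
  twist=[0,0,0,0,0],
)

```text
t: 12.5
tool_pos: [0.6147, -0.3035, 0.0582]
orientation: [2.912, -0.02, 0.984]
force: [-0.3, -0.0, -0.9]
opening: 0.0473
gripper_force: 22.0
```

Request:
apply_moves(
  delta_pos=[
    [-1,0,-1],
    [-1.6,0,-1.7],
    [-1.6,0,-1.7],
    [-1.7,0,-1.7],
    [-1.7,0,-1.7],
    [-1,0,-1],
    [0,0,0],
  ],
  twist=[0,0,0,0,0,0,0],
)

```text
t: 13.38
tool_pos: [0.4916, -0.2982, 0.0749]
orientation: [2.913, -0.022, 0.982]
force: [0.4, -0.3, -0.7]
opening: 0.0469
gripper_force: 22.0
```

```bash
python3 st.py
python3 - <<'E'
from m import *
c=cam('wrist');pickle.dump(c,open('w7.pkl','wb'));save(c,'w7.png')
E
```

```text
13.375 [ 0.4916 -0.2982  0.0749] [-0.946 -0.278  2.292  0.694  0.781  0.222] [ 0.4 -0.3 -0.7] 21.999882459640503
[[ 0.796 -0.035  0.604]
 [ 0.008 -0.998 -0.068]
 [ 0.605  0.059 -0.794]]
```

View pics/w7.png

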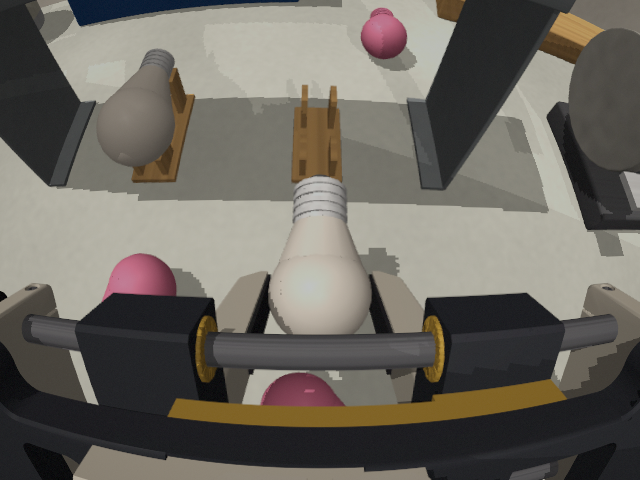

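The bulb is held at (320,288) and clear of the shelf; the big bulb at (137,125) and the rest at (317,140) are untouched. Next I'll lift it over the pink bulb below, then go near the base, where pulling against the inner limit should take some tilt off. Base-down by about 15–20° suits the groove and gives the gripper body clearance over the walls.

```bash
python3 d.py .45 -.2 .25 .39 0 .30
```

```text
[  7.31  -8.62 -17.11] 4 [ 1.828 -2.155 -4.277]
[ -1.58 -19.45  -8.96] 4 [-0.395 -4.862 -2.241]
```

Request:
apply_moves(
  delta_pos=[
    [1.4,-1,-3],
    [1.8,-2,-4],
    [1.8,-2,-4],
    [1.8,-3,-4],
    [-0.4,-4,-2],
    [-0.4,-4,-2],
    [-0.4,-4,-2],
    [-0.4,-4,-2],
  ],
  twist=[0,0,0,0,0,0,0,0],
)

```text
t: 14.42
tool_pos: [0.4779, -0.0747, 0.2812]
orientation: [2.973, -0.008, 0.897]
force: [0.9, 0.6, -0.6]
opening: 0.0468
gripper_force: 22.0
```

Request:
apply_moves(
  delta_pos=[
    [-2.4,-2,-1.8],
    [-2.4,-2,-1.8],
    [-2.4,0,-1.8],
    [-2.4,0,-1.8],
  ],
  twist=[0,0,0,0],
)

```text
t: 14.92
tool_pos: [0.4495, -0.0458, 0.3014]
orientation: [3.021, -0.001, 0.772]
force: [0.6, 0.6, -0.5]
opening: 0.047
gripper_force: 22.0
```

```bash
python3 st.py
```

```text
14.925 [ 0.4495 -0.0458  0.3014] [-0.331 -0.891  2.192  0.137  1.359  1.245] [ 0.6  0.6 -0.5] 22.000024616718292
[[ 0.877 -0.007  0.48 ]
 [ 0.005 -1.    -0.023]
 [ 0.48   0.023 -0.877]]
```

Request:
apply_moves(
  delta_pos=[
    [-2.6,-0.5,-1.4],
    [-2.6,-0.5,-1.4],
    [-2.6,-0.5,-1.4],
  ],
  twist=[0,0,0],
)

```text
t: 15.3
tool_pos: [0.4237, -0.0391, 0.3136]
orientation: [3.051, -0.002, 0.677]
force: [-0.6, 0.1, -0.2]
opening: 0.0467
gripper_force: 22.0
```

```bash
python3 st.py
```

```text
15.3 [ 0.4237 -0.0391  0.3136] [-0.321 -0.892  2.149  0.119  1.463  1.264] [-0.6  0.1 -0.2] 21.999903917312622
[[ 0.906 -0.005  0.423]
 [ 0.002 -1.    -0.016]
 [ 0.423  0.016 -0.906]]
```

Request:
apply_moves(
  delta_pos=[
    [-3.6,-0.5,-1.5],
    [-3.6,-0.5,-1.5],
    [-3.6,-0.5,-1.5],
    [-3.6,-0.5,-1.5],
  ],
  twist=[0,0,0,0],
)

```text
t: 15.8
tool_pos: [0.3741, -0.032, 0.3395]
orientation: [3.097, 0.001, 0.509]
force: [-0.2, 0.2, -0.8]
opening: 0.0469
gripper_force: 22.0
```

```bash
python3 st.py
```

```text
15.8 [ 0.3741 -0.032   0.3395] [-0.326 -0.892  2.072  0.1    1.651  1.268] [-0.2  0.2 -0.8] 21.999879777431488
[[ 0.947  0.     0.32 ]
 [ 0.001 -1.    -0.003]
 [ 0.32   0.003 -0.947]]
```

```bash
python3 d.py .45 .233 .34 .53 .233 .16
```

```text
[  7.23 -26.5    2.3 ] 5 [ 1.446 -5.3    0.46 ]
[ 1.82 -0.05 19.61] 4 [ 0.456 -0.014  4.903]
```

Request:
apply_moves(
  delta_pos=[
    [1.2,-4,0.4],
    [1.2,-4.4,0.4],
    [1.2,-4.4,0.4],
    [1.2,-4.6,0.4],
    [1.2,-4.6,0.4],
    [1.2,-4.5,0.3],
    [0,0,0],
  ],
  twist=[0,0,0,0,0,0,0],
)

```text
t: 16.68
tool_pos: [0.4499, 0.2355, 0.3384]
orientation: [3.097, 0.007, 0.506]
force: [-0.9, 0.3, -0.7]
opening: 0.0469
gripper_force: 22.0
```

```bash
python3 st.py; python3 d.py .53 .233 .17
python3 - <<'E'
from m import *
c=cam('wrist');pickle.dump(c,open('w8.pkl','wb'));save(c,'w8.png')
E
```

```text
16.675 [0.4499 0.2355 0.3384] [ 0.499 -0.43   1.802 -0.156  1.485  2.056] [-0.9  0.3 -0.7] 22.000309824943542
[[ 0.948  0.004  0.318]
 [ 0.005 -1.    -0.003]
 [ 0.318  0.004 -0.948]]
[ 2.23  0.2  18.51] 4 [0.557 0.051 4.627]
```

View pics/w8.png

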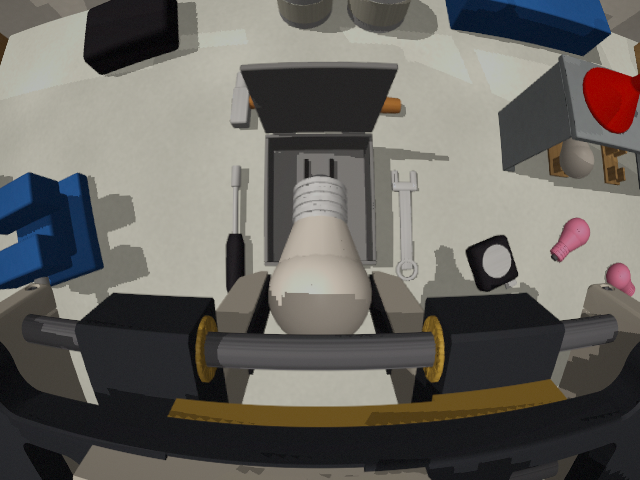

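The wrist view shows the bulb held at (320,288) with its base at (320,200), and the open box behind it. The back rim runs from (267,135) to (373,135), the strip ends are at (307,160) and (332,160), and the lid's free edge runs from (241,66) to (396,66). The wrench, nut driver and hammer are clear.

```bash
python3 - <<'E'
from m import *
W=pickle.load(open('w8.pkl','rb'))
for k,(u,v,z) in dict(bl=(267,136,.066),br=(373.5,136,.066),fl=(263,268,.066),s1=(306.5,160,.013),s2=(332,160,.013)).items(): print(k,onz(W,u,v,z).round(4))
for k,t,w in (('bl',(194.9,230),(267,136)),('br',(248.6,230),(373.5,136)),('s1',(216.8,237.8),(306.5,160)),('s2',(230.5,237.8),(332,160))): print(k,tri([ray(T,*t),ray(W,*w)]))
# lid free edge (outer/inner) : intersect with plane of radius .17 around hinge
for hx in (.619,.622):
  for u in (241,396):
    o,d=ray(W,u,66)
    q=np.array([hx,.0665]); oo=o[[0,2]]-q; dd=d[[0,2]]
    a=dd@dd;b=2*oo@dd;c=oo@oo-.17**2
    for s in (-1,1):
        D=b*b-4*a*c
        if D>0:
            X=o+d*(-b+s*np.sqrt(D))/2/a; print(hx,X.round(3),'angle',np.arctan2(X[2]-.0665,hx-X[0]).round(3))
# bulb in tool frame
o,d=ray(W,320.5,288); b=o+d*.024/np.sin(50.5/W['f']); s=robot.read_state();R=Ro.from_rotvec(s['orientation']).as_matrix()
print('ball tool mm',(R.T@(b-s['tool_pos'])*1e3).round(1),b)
e,ed=ray(W,320,185); print('base end dir')
E
python3 st.py | head -1
```

```text
bl [0.6212 0.3035 0.066 ]
br [0.622  0.1651 0.066 ]
fl [0.4514 0.3049 0.066 ]
s1 [0.6026 0.2535 0.013 ]
s2 [0.6028 0.2173 0.013 ]
bl (array([0.61124959, 0.29808568, 0.09389481]), [np.float64(0.0013429402961159563), np.float64(0.0013429402961159563)])
br (array([0.61864019, 0.16436279, 0.07048096]), [np.float64(0.0022753461951224773), np.float64(0.002275346195122474)])
s1 (array([0.60005215, 0.25244649, 0.02025019]), [np.float64(0.0009447323696012955), np.float64(0.0009447323696013635)])
s2 (array([0.60160279, 0.21669415, 0.01476336]), [np.float64(0.000946948136088637), np.float64(0.0009469481360886197)])
0.619 [0.63  0.305 0.236] angle 1.636
0.619 [ 0.772  0.363 -0.008] angle -2.685
0.619 [0.631 0.169 0.236] angle 1.641
0.619 [ 0.772  0.112 -0.007] angle -2.693
0.622 [0.63  0.305 0.236] angle 1.618
0.622 [ 0.773  0.363 -0.011] angle -2.667
0.622 [0.631 0.169 0.236] angle 1.623
0.622 [ 0.774  0.111 -0.01 ] angle -2.675
ball tool mm [ 2.5 -1.5 -9. ] [0.44933784 0.23551379 0.34811659]
base end dir
16.725 [0.4499 0.234  0.3388] [ 0.496 -0.433  1.803 -0.156  1.486  2.054] [-0.5 -0.3 -0.9] 22.00007826089859
```

```bash
python3 d.py .5275 .2348 .17 .5275 .2348 .06 .5275 .2348 .03
```

```text
[ 1.97 -0.14 18.47] 4 [ 0.492 -0.035  4.618]
[-3.51 -0.05 10.42] 2 [-1.755 -0.025  5.212]
[-0.96 -0.01  2.84] 1 [-0.957 -0.014  2.843]
```

Request:
apply_moves(
  delta_pos=[
    [0.5,0,4],
    [0.5,0,4.6],
    [0.5,0,4.6],
    [0.5,0,5.3],
    [0,0,0],
    [0,0,0],
  ],
  twist=[0,0,0,0,0,0],
)

```text
t: 17.48
tool_pos: [0.5293, 0.2317, 0.1728]
orientation: [3.096, -0.001, 0.513]
force: [-0.8, 0.6, 0.1]
opening: 0.0465
gripper_force: 22.0
```

```bash
python3 st.py; python3 d.py .5275 .2348 .06 .5275 .2348 .03
```

```text
17.475 [0.5293 0.2317 0.1728] [ 0.412 -0.201  1.921 -0.147  1.124  2.027] [-0.8  0.6  0.1] 21.99995666742325
[[ 0.946 -0.001  0.323]
 [-0.    -1.    -0.003]
 [ 0.323  0.003 -0.946]]
[-3.81 -0.34 10.62] 2 [-1.905 -0.171  5.31 ]
[-0.97 -0.01  2.84] 1 [-0.968 -0.008  2.839]
```

Request:
apply_moves(
  delta_pos=[
    [-0.9,-0.1,2.7],
    [-1,-0.1,2.7],
    [-1,-0.1,2.7],
    [-0.9,0,2.5],
    [0,0,0],
  ],
  twist=[0,0,0,0,0],
)

```text
t: 18.1
tool_pos: [0.5265, 0.2348, 0.0589]
orientation: [3.096, 0.001, 0.511]
force: [0.3, -0.9, 0.2]
opening: 0.0469
gripper_force: 22.0
```

```bash
python3 st.py; python3 d.py .5275 .2348 .04 .5275 .2348 .03
python3 - <<'E'
from m import *
c=cam('wrist');pickle.dump(c,open('w9.pkl','wb'))
s=robot.read_state();R=Ro.from_rotvec(s['orientation']).as_matrix();b=s['tool_pos']+R@[.0025,0,-.009];print('ball',b)
im=c['frame'].astype(int)
print('strip ends pred',[proj(c,[.6026,y,.013]).round(0) for y in (.2535,.2173)],'rim',[proj(c,[.6215,y,.066]).round(0) for y in (.3035,.165)])
for v in (60,90,120): print(v,' '.join('%d'%x[0] for x in im[v,150:490:6]))
E
```

```text
18.1 [0.5265 0.2348 0.0589] [ 0.42  -0.071  2.024 -0.172  0.897  2.078] [ 0.3 -0.9  0.2] 22.000016570091248
[[ 0.947  0.     0.321]
 [ 0.001 -1.    -0.003]
 [ 0.321  0.003 -0.947]]
[-0.52 -0.01  1.82] 1 [-0.518 -0.008  1.824]
[-0.32 -0.    0.95] 1 [-0.321 -0.003  0.947]
ball [0.52709208 0.23525837 0.069759  ]
strip ends pred [array([291., 161.]), array([347., 161.])] rim [array([193., 105.]), array([449., 106.])]
60 195 199 49 49 50 49 51 51 48 50 49 50 51 48 49 50 50 49 50 49 50 48 49 50 50 49 48 52 51 48 50 51 49 49 50 50 52 48 49 50 51 48 51 50 48 51 49 48 49 50 49 49 48 50 149 148 204
90 79 80 80 77 82 147 48 50 50 52 50 52 50 51 49 50 48 50 48 50 49 48 50 50 50 49 51 52 52 52 52 50 51 51 52 52 51 50 52 50 51 52 50 51 51 48 51 50 48 49 207 208 208 209 206 207 206
120 212 212 213 214 213 212 216 140 51 53 52 49 50 51 50 55 50 51 51 51 53 50 51 51 51 50 52 51 52 52 51 51 51 51 54 52 52 51 52 50 50 52 52 51 52 49 52 48 78 143 209 210 210 210 210 209 208
```

Request:
apply_moves(
  delta_pos=[
    [-0.2,0,0.7],
    [-0.2,0,0.7],
    [-0.2,0,0.6],
    [-0.1,0,0.3],
    [0,0,0],
  ],
  twist=[0,0,0,0,0],
)

```text
t: 18.77
tool_pos: [0.5273, 0.2346, 0.0337]
orientation: [3.096, 0.001, 0.51]
force: [-0.2, 0.2, -0.6]
opening: 0.0468
gripper_force: 22.0
```

Request:
apply_moves(
  delta_pos=[
    [0,0,0],
    [0,0,0],
  ],
  twist=[0,0],
  squeeze=8,
)

```text
t: 19.02
tool_pos: [0.5279, 0.2349, 0.0345]
orientation: [3.097, 0.001, 0.512]
force: [-0.1, 0.9, 0.2]
opening: 0.0477
gripper_force: 8.0
```

```bash
python3 st.py
python3 - <<'E'
from m import *
c=cam('wrist');a=pickle.load(open('w8.pkl','rb'))
d=cv2.cvtColor(c['frame'],cv2.COLOR_RGB2GRAY)
# base end: bright aluminium along column 320
print(d[165:330:3,320]); print(cv2.cvtColor(a['frame'],cv2.COLOR_RGB2GRAY)[165:330:3,320])
E
```

```text
19.025 [0.5279 0.2349 0.0345] [ 0.419 -0.03   2.034 -0.18   0.845  2.089] [-0.1  0.9  0.2] 8.000021427869797
[[ 0.947 -0.     0.322]
 [ 0.001 -1.    -0.003]
 [ 0.322  0.003 -0.947]]
[150 150 151 137 205 214 210 190 215 198 221 215 202 218 216 182 218 217
 216 217 216 216 215 215 214 214 214 214 213 213 201 206 211 215 219 221
 223 225 226 227 228 228 228 181 172 170 168 167 165 163 162 160 159 157
 155]
[117 117 116  93 170 176 171 166 176 169 181 177 167 175 177 118 180 179
 178 178 177 178 177 177 176 176 176 176 175 175 164 168 173 177 181 183
 185 187 188 190 190 190 189 144 137 134 133 131 129 128 127 125 124 122
 120]
```

Request:
apply_moves(
  delta_pos=[
    [0,0,0.2],
    [-0.1,0,0.2],
    [-0.1,0,0.2],
    [0,0,0],
  ],
  twist=[0,0,0,0],
  squeeze=5,
)

```text
t: 19.58
tool_pos: [0.5274, 0.2346, 0.0275]
orientation: [3.096, 0.001, 0.51]
force: [0.1, -0.5, -0.7]
opening: 0.0477
gripper_force: 5.0
```

Request:
apply_moves(
  delta_pos=[
    [0,0,0.15],
    [-0.1,0,0.15],
    [0,0,0],
  ],
  twist=[0,0,0],
  squeeze=4,
)

```text
t: 19.95
tool_pos: [0.5275, 0.2346, 0.0245]
orientation: [3.096, 0.001, 0.51]
force: [-0.1, -0.6, -0.1]
opening: 0.0478
gripper_force: 4.0
```

```bash
python3 st.py
python3 - <<'E'
from m import *
c=cam('wrist')
d=cv2.cvtColor(c['frame'],cv2.COLOR_RGB2GRAY)
print(d[165:330:3,320])
E
```

```text
19.95 [0.5275 0.2346 0.0245] [ 0.419 -0.013  2.039 -0.183  0.825  2.094] [-0.1 -0.6 -0.1] 3.999994397163391
[[ 0.947 -0.     0.321]
 [ 0.001 -1.    -0.003]
 [ 0.321  0.003 -0.947]]
[150 151 151 152 205 214 198 218 215 200 223 215 203 213 216 182 219 216
 216 216 216 215 215 215 215 214 214 214 214 213 202 207 211 216 219 222
 224 225 227 228 228 228 228 229 171 170 168 167 166 163 162 160 159 158
 155]
```

Request:
apply_moves(
  delta_pos=[
    [0,0,0.1],
    [0,0,0.1],
    [0,0,0],
  ],
  twist=[0,0,0],
  squeeze=3,
)

```text
t: 20.38
tool_pos: [0.5283, 0.2347, 0.0228]
orientation: [3.096, 0.001, 0.511]
force: [0.8, 0.5, -0.1]
opening: 0.0474
gripper_force: 3.0
```

```bash
python3 st.py|head -1
python3 - <<'E'
from m import *
c=cam('wrist');pickle.dump(c,open('w10.pkl','wb'))
a=cv2.cvtColor(c['frame'],cv2.COLOR_RGB2BGR)[60:400,120:520]
cv2.imwrite('pics/w10c.png',cv2.resize(a,(706,600)))
d=cv2.cvtColor(c['frame'],cv2.COLOR_RGB2GRAY)
print(d[165:330:3,320])
E
```

```text
20.375 [0.5283 0.2347 0.0228] [ 0.418 -0.008  2.038 -0.183  0.821  2.094] [ 0.8  0.5 -0.1] 3.0000143498182297
[151 150 151 151 203 214 186 219 215 200 223 216 205 219 215 186 219 216
 217 216 216 216 215 215 214 214 214 214 214 213 202 206 211 216 219 222
 224 225 227 228 228 228 223 173 172 171 168 167 166 164 161 160 159 158
 155]
```

Request:
apply_moves(
  delta_pos=[
    [0,0,0.1],
    [0,0,0.1],
    [-0.1,0,0.1],
    [0,0,0],
  ],
  twist=[0,0,0,0],
)

```text
t: 20.92
tool_pos: [0.5282, 0.2346, 0.0195]
orientation: [3.096, 0.001, 0.511]
force: [0.1, 0.0, -0.3]
opening: 0.0475
gripper_force: 3.0
```

```bash
python3 st.py|head -1
python3 - <<'E'
from m import *
c=cam('wrist');pickle.dump(c,open('w11.pkl','wb'))
b=pickle.load(open('w9.pkl','rb'))
g=[cv2.cvtColor(x['frame'],cv2.COLOR_RGB2GRAY).astype(np.float32)[175:340,275:365] for x in (b,pickle.load(open('w10.pkl','rb')),c)]
print(cv2.phaseCorrelate(g[0],g[1]),cv2.phaseCorrelate(g[0],g[2]))
for n in g: print((n[:,45]>200).nonzero()[0][[0,-1]]+175)
E
```

```text
20.925 [0.5282 0.2346 0.0195] [ 0.418 -0.003  2.039 -0.184  0.814  2.096] [ 0.1  0.  -0.3] 3.0000384896993637
((0.041928634713968904, 0.6632738673470584), 0.4961477969605246) ((0.17214044597308487, -0.4883989815673999), 0.5497056815064983)
[177 292]
[177 291]
[177 291]
```

Run:
```python
from m import *
c=pickle.load(open('w11.pkl','rb'));s=cam('scene');t=cam('top')
pickle.dump((s,t),open('st11.pkl','wb'))
o=np.zeros((600,800,3),np.uint8)
o[:300]=cv2.resize(c['frame'][100:400,:][:, 0:640],(800,300)) if 0 else 0
o[:,:480]=cv2.resize(c['frame'][90:390,200:440],(480,600),interpolation=cv2.INTER_CUBIC)
o[:300,480:]=cv2.resize(s['frame'][150:250,225:332],(320,300),interpolation=cv2.INTER_CUBIC)
o[300:,480:]=cv2.resize(t['frame'][210:310,170:277],(320,300),interpolation=cv2.INTER_CUBIC)
cv2.imwrite('pics/p11.png',cv2.convertScaleAbs(cv2.cvtColor(o,cv2.COLOR_RGB2BGR),alpha=1.2))
```

```text
(no output)
```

View pics/p11.png

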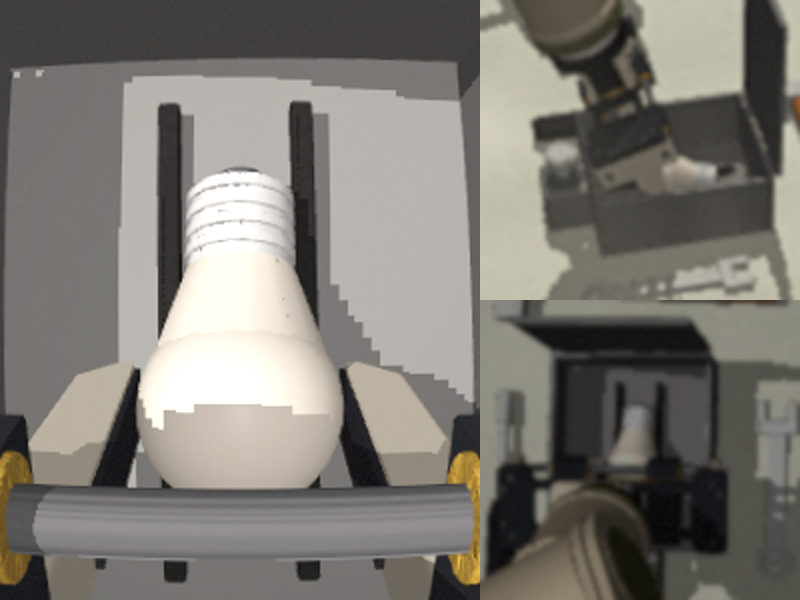

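The composite shows the bulb in the groove: base at (241,215) between the strips at (170,104) and (302,104), ball over the strips. Next I'll check from the ball's apparent width whether it already rests on the strips.

Run:
```python
from m import *
for n in ('w7','w8','w9','w10','w11'):
    c=pickle.load(open(n+'.pkl','rb'));im=c['frame'].astype(int)
    r=[]
    for v in (255,262,268,276,284,292):
        w=(im[v,240:400,0]>60+0*v)&(im[v,240:400,0]-im[v,240:400,2]>=0)
        g=cv2.cvtColor(c['frame'],cv2.COLOR_RGB2GRAY)[v].astype(float); 
        L=250+np.argmax(np.abs(np.diff(g[250:290]))); Rr=350+np.argmax(np.abs(np.diff(g[350:395])))
        r.append((L,Rr,Rr-L))
    print(n,r)
```

```text
w7 [(np.int64(280), np.int64(386), np.int64(106)), (np.int64(278), np.int64(361), np.int64(83)), (np.int64(274), np.int64(362), np.int64(88)), (np.int64(269), np.int64(372), np.int64(103)), (np.int64(268), np.int64(375), np.int64(107)), (np.int64(267), np.int64(378), np.int64(111))]
w8 [(np.int64(280), np.int64(372), np.int64(92)), (np.int64(252), np.int64(392), np.int64(140)), (np.int64(252), np.int64(364), np.int64(112)), (np.int64(269), np.int64(369), np.int64(100)), (np.int64(268), np.int64(375), np.int64(107)), (np.int64(267), np.int64(378), np.int64(111))]
w9 [(np.int64(268), np.int64(358), np.int64(90)), (np.int64(268), np.int64(361), np.int64(93)), (np.int64(268), np.int64(363), np.int64(95)), (np.int64(270), np.int64(372), np.int64(102)), (np.int64(268), np.int64(375), np.int64(107)), (np.int64(267), np.int64(378), np.int64(111))]
w10 [(np.int64(281), np.int64(384), np.int64(103)), (np.int64(259), np.int64(388), np.int64(129)), (np.int64(259), np.int64(388), np.int64(129)), (np.int64(269), np.int64(373), np.int64(104)), (np.int64(268), np.int64(370), np.int64(102)), (np.int64(267), np.int64(371), np.int64(104))]
w11 [(np.int64(280), np.int64(380), np.int64(100)), (np.int64(278), np.int64(385), np.int64(107)), (np.int64(258), np.int64(389), np.int64(131)), (np.int64(269), np.int64(373), np.int64(104)), (np.int64(268), np.int64(370), np.int64(102)), (np.int64(267), np.int64(371), np.int64(104))]
```

Run:
```python
from m import *
for n in ('w8','w9','w10','w11'):
    c=pickle.load(open(n+'.pkl','rb'));g=cv2.GaussianBlur(cv2.cvtColor(c['frame'],cv2.COLOR_RGB2GRAY),(3,3),0).astype(float)
    out=[]
    for v in (190,200,210,240,250):
        e=np.abs(np.diff(g[v])); h=35 if v<220 else 48
        L=320-h+np.argmax(e[320-h:310]); Rr=330+np.argmax(e[330:320+h]); out.append((int(L),int(Rr),int(Rr-L)))
    col=g[165:190,320]; print(n,out,col[8:18].round())
s=robot.read_state();R=Ro.from_rotvec(s['orientation']).as_matrix();p=s['tool_pos'];c=pickle.load(open('w11.pkl','rb'))
for b in ([.0025,0,-.009],[.0025,0,-.012],[.0025,0,-.016]):
  w=p+R@b
  for ph in (13,18.6):
    ax=np.array([np.cos(np.radians(ph)),0,-np.sin(np.radians(ph))])
    e=w+.061*ax; up=np.array([np.sin(np.radians(ph)),0,np.cos(np.radians(ph))])*.0135
    print(b,ph,'ball z',w[2].round(4),proj(c,w).round(1),'end',proj(c,e).round(1),'end top',proj(c,e+up).round(1),'neck wid',(proj(c,e-.01*ax+[0,.0135,0])-proj(c,e-.01*ax-[0,.0135,0])).round(1))
```

```text
w8 [(292, 340, 48), (295, 342, 47), (294, 341, 47), (286, 365, 79), (282, 365, 83)] [110.  93.  90. 124. 161. 176. 177. 172. 158. 153.]
w9 [(292, 346, 54), (285, 346, 61), (285, 347, 62), (287, 352, 65), (282, 355, 73)] [138. 118. 113. 148. 190. 208. 210. 205. 190. 185.]
w10 [(290, 346, 56), (291, 346, 55), (291, 346, 55), (286, 352, 66), (282, 356, 74)] [151. 142. 118. 122. 169. 205. 214. 213. 204. 191.]
w11 [(290, 346, 56), (290, 346, 56), (290, 347, 57), (286, 352, 66), (282, 356, 74)] [121. 109. 134. 180. 208. 216. 214. 203. 188. 189.]
[0.0025, 0, -0.009] 13 ball z 0.0291 [320.4 287.4] end [320.2 171.3] end top [320.4 159.1] neck wid [-52.4  -0. ]
[0.0025, 0, -0.009] 18.6 ball z 0.0291 [320.4 287.4] end [320.2 176.7] end top [320.3 162.9] neck wid [-51.1  -0. ]
[0.0025, 0, -0.012] 13 ball z 0.0319 [320.4 289.9] end [320.2 171.8] end top [320.4 159.4] neck wid [-53.2  -0. ]
[0.0025, 0, -0.012] 18.6 ball z 0.0319 [320.4 289.9] end [320.2 177.3] end top [320.3 163.3] neck wid [-51.9  -0. ]
[0.0025, 0, -0.016] 13 ball z 0.0357 [320.5 293.4] end [320.3 172.5] end top [320.4 159.9] neck wid [-54.3  -0. ]
[0.0025, 0, -0.016] 18.6 ball z 0.0357 [320.5 293.4] end [320.2 178.1] end top [320.3 163.9] neck wid [-53.  -0.]
```

The ball and base have grown in view by about 3% relative to the hand, so the bulb is touching down and sliding in the light 3 N grip. The gripper body is near the walls, so I'll release here.

Request:
apply_moves(
  delta_pos=[
    [0,0,0],
    [0,0,0],
    [0,0,0],
  ],
  twist=[0,0,0],
  gripper=5.6,
)

```text
t: 21.45
tool_pos: [0.5284, 0.2347, 0.0198]
orientation: [3.096, 0.001, 0.511]
force: [-0.4, -0.3, 0.1]
opening: 0.0558
gripper_force: 0.0
```

```bash
python3 st.py|head -1
python3 - <<'E'
from m import *
c=cam('wrist');pickle.dump(c,open('w12.pkl','wb'))
g=cv2.GaussianBlur(cv2.cvtColor(c['frame'],cv2.COLOR_RGB2GRAY),(3,3),0).astype(float)
for v in (180,190,200,210,240,250,276,284): print(v,g[v,264:380:4].round().astype(int))
print(g[150:190,320].astype(int)); print(g[170:200,320].astype(int))
E
```

```text
21.45 [0.5284 0.2347 0.0198] [ 0.418 -0.003  2.039 -0.184  0.814  2.096] [-0.4 -0.3  0.1] 0.0
180 [152 152 152 152  52  43  37  96 119 162 210 221 226 222 219 221 212 201
 180 154 138  42  43  50 101 117 151 151 151]
190 [152 152 152 152  49  41  38 105 160 207 213 221 225 218 214 219 212 202
 186 165 124  33  35  46 101 113 151 151 151]
200 [152 152 152 152  50  42  38 107 179 212 217 222 222 216 212 216 211 203
 187 165 126  37  27  42 102 112 151 151 151]
210 [153 152 153 152  47  43  40 108 190 212 218 222 220 214 209 215 209 203
 188 166 129  40  27  30 101 112 151 151 151]
240 [153 154 153 153  52  44 160 205 215 219 222 222 222 220 219 216 210 204
 199 185 171 153  87  27  97 101 103 117 151]
250 [154 153 154 153  54 143 204 214 219 221 222 222 221 220 218 216 210 205
 200 191 178 165 143  80  94 100 101 101 142]
276 [153 153 157 197 209 217 221 223 225 226 226 226 226 225 224 223 221 218
 213 207 201 195 185 173 157 135 102 100  96]
284 [153 152 192 209 217 222 224 227 228 228 228 228 228 228 228 228 225 222
 218 213 207 200 193 181 169 150 124 100  89]
[150 150 150 150 151 151 150 151 151 151 151 151 151 150 151 151 151 151
 151 151 151 150 142 122 102 103 140 191 217 219 219 214 201 198 215 225
 223 221 220 220]
[151 150 142 122 102 103 140 191 217 219 219 214 201 198 215 225 223 221
 220 220 214 199 192 206 222 228 225 221 220 220]
```

Request:
apply_moves(
  delta_pos=[
    [0,0,-1],
    [0,0,-2],
    [0,0,-4],
    [0,0,-5],
    [0,0,-5],
    [0,0,-5],
  ],
  twist=[0,0,0,0,0,0],
  gripper=6.4,
)

```text
t: 22.25
tool_pos: [0.4568, 0.2353, 0.2304]
orientation: [3.097, 0.001, 0.512]
force: [1.5, -0.2, -1.2]
opening: 0.0641
gripper_force: 0.0
```

```bash
python3 st.py; python3 d.py .5 .235 .36 .72 .235 .36 .72 .235 .23
python3 - <<'E'
from m import *
c=cam('wrist');pickle.dump(c,open('w13.pkl','wb'))
g=cv2.cvtColor(c['frame'],cv2.COLOR_RGB2GRAY)
b=proj(c,[.527,.2345,.032]);print('ball pred',b,'r',c['f']*.024/np.linalg.norm(c['R']@[.527,.2345,.032]+c['t']))
m=((g>165)&(c['frame'][...,0].astype(int)-c['frame'][...,2]>10)).astype(np.uint8)
n,l,st,ce=cv2.connectedComponentsWithStats(m)
for i in range(1,n):
    if st[i,4]>800: print(st[i],ce[i])
print(st[l[int(b[1]),int(b[0])]], [proj(c,[.537+x,y,.013]).round() for x in(-.05,.05) for y in (.253,.2173)])
E
```

```text
22.25 [0.4568 0.2353 0.2304] [ 0.491 -0.413  1.985 -0.162  1.284  2.085] [ 1.5 -0.2 -1.2] 0.0
[[ 0.947 -0.     0.322]
 [ 0.001 -1.    -0.003]
 [ 0.322  0.003 -0.947]]
[  8.27   0.07 -10.88] 3 [ 2.755  0.022 -3.627]
[20.83 -0.    7.09] 4 [ 5.207 -0.     1.772]
[-4.19 -0.03 12.31] 3 [-1.396 -0.011  4.102]
ball pred [320.21230401 205.05574924] r 22.92298696512096
[   0    0   71   97 2538] [25.69227738 37.88297872]
[    0     0   255   320 40053] [145.67790178 156.01914963]
[  383     0   257   311 37784] [504.45191086 159.55319712]
[300 173  31  47 855] [315.47719298 197.58830409]
[ 245  275  148   59 4687] [312.60081075 311.22530403]
[ 218  369  204   37 6494] [319.30227903 387.55020018]
[     0      0    640    480 213441] [array([303., 244.]), array([336., 244.]), array([304., 155.]), array([335., 155.])]
```

Run:
```python
from m import *
c=pickle.load(open('w13.pkl','rb'));g=cv2.cvtColor(c['frame'],cv2.COLOR_RGB2GRAY)
for v in range(150,244,6): print(v,g[v,284:360:2])
```

```text
150 [ 72  72  71  72 113 114 114 113  79  31  28  59  73 113 113 113 114 113
 113 114 113 113 114 113  37  28  28  65  74 114 114 114 114 114 114 115
 113 115]
156 [ 70  71  72  71 114 114 114 114  76  29  28  61  75 114 120 128 147 163
 158 139 127 122 115 114  47  29  27  65  72 115 114 114 114 113 115 114
 114 113]
162 [ 71  71  70  71 114 114 115 114  72  31  27  59 126 157 170 178 150 165
 161 150 153 154 135 107  47  29  28  58  73 114 115 115 115 114 114 114
 114 114]
168 [ 71  71  73  71 115 115 114 115  68  28  27  51 123 154 166 168 181 182
 177 173 163 140 125 107  49  15  21  58  73 114 114 113 113 115 114 114
 114 114]
174 [ 72  71  72  72 114 115 114 115  80  29  28  55 127 168 177 178 181 179
 179 174 166 156 129 100  52  17  18  57  73 114 115 114 114 114 114 113
 114 114]
180 [ 72  71  73  71 115 115 114 115  78  29  28  91 160 173 177 180 180 179
 177 173 166 161 146 130 103  26  15  51  75 113 114 113 114 115 115 114
 115 114]
186 [ 71  72  72  73 116 115 115 115  75  29  96 162 174 177 179 180 179 178
 176 171 166 160 154 140 125 102  17  48  74  73 106 113 115 11
[... 759 characters left out ...]
49 139 130 117 101  84  74  74  73  74  75  74  74
  81 114]
222 [ 72  72  71 114 115 116 116 116 115  87 133 144 150 153 156 157 157 156
 153 150 145 140 133 121 111  96  77  33  71  73  73  74  74  72  74  96
 110 114]
228 [ 72  72  72  73 108 116 116 116 116  30  27  50  72 102 109 113 113 113
 111 105  98  88  81  70  73  28  17  26  73  73  73  72  74 115 115 115
 114 116]
234 [ 72  73  73  72 109 116 116 115 117  30  29  43  72 116 116 116 115 114
 115 116 115 116 115 115 115  48  30  32  73 109 115 114 115 114 115 116
 115 114]
240 [ 73  70  71  72 107 115 116 115 116  28  29  42  72 116 115 115 115 115
 115 115 115 116 117 116 116  45  27  28  72 109 116 114 116 115 116 114
 115 114]
```

Request:
apply_moves(
  delta_pos=[
    [2.8,0,-3.6],
    [2.8,0,-3.6],
    [2.8,0,-3.6],
  ],
  twist=[0,0,0],
  gripper=0,
  squeeze=20,
)

```text
t: 22.68
tool_pos: [0.5025, 0.2358, 0.3595]
orientation: [3.097, 0.001, 0.513]
force: [0.6, -0.5, 0.7]
opening: 0.0386
gripper_force: 0.0
```

The bulb lies straight in the groove: ball centre at (320,207), strip midline at 320.5, base at (320,165). Now the lid, from behind.

Request:
apply_moves(
  delta_pos=[
    [5,0,1.7],
    [5,0,1.7],
    [5,0,1.7],
    [5,0,1.7],
    [2,0,0.6],
    [0,0,0],
  ],
  twist=[0,0,0,0,0,0],
)

```text
t: 23.42
tool_pos: [0.7352, 0.2353, 0.3569]
orientation: [3.096, -0.001, 0.509]
force: [-0.3, -0.2, -0.1]
opening: 0.0008
gripper_force: 0.0
```

```bash
python3 st.py; python3 d.py .72 .235 .36 .72 .235 .22 .66 .235 .22
```

```text
23.425 [0.7352 0.2353 0.3569] [ 0.291  0.273  1.101 -0.096  1.456  1.858] [-0.3 -0.2 -0.1] 0.0
[[ 0.947 -0.001  0.32 ]
 [ 0.    -1.    -0.004]
 [ 0.32   0.004 -0.947]]
[-1.34  0.03 -0.78] 1 [-1.342  0.032 -0.78 ]
[-4.48 -0.05 13.26] 3 [-1.493 -0.017  4.421]
[-5.68  0.01 -1.92] 1 [-5.685  0.006 -1.919]
```

Request:
apply_moves(
  delta_pos=[
    [-1.5,0,4.4],
    [-1.6,0,4.7],
    [-1.6,0,4.7],
    [0,0,0],
  ],
  twist=[0,0,0,0],
)

```text
t: 23.92
tool_pos: [0.7302, 0.2348, 0.2061]
orientation: [3.096, 0.002, 0.496]
force: [-0.3, 0.2, -0.0]
opening: 0.0003
gripper_force: 0.0
```

```bash
python3 st.py|head -1; python3 d.py .56 .235 .21 .52 .235 .185 .497 .235 .135 .487 .235 .1
```

```text
23.925 [0.7302 0.2348 0.2061] [ 0.292  0.288  1.354 -0.102  1.198  1.884] [-0.3  0.2 -0. ] 0.0
[-16.05  -0.03  -5.68] 3 [-5.348 -0.01  -1.893]
[-4.58 -0.02  1.13] 1 [-4.581 -0.017  1.126]
[-3.75 -0.03  4.03] 1 [-3.746 -0.031  4.032]
[-2.04 -0.02  3.01] 1 [-2.043 -0.021  3.013]
```

Request:
apply_moves(
  delta_pos=[
    [-3,0,-1],
    [-3,0,-1],
    [-2.5,0,-0.9],
    [-2,0,-0.7],
    [-2,0,-0.7],
  ],
  twist=[0,0,0,0,0],
)

```text
t: 24.55
tool_pos: [0.6028, 0.2361, 0.2179]
orientation: [3.097, 0.001, 0.521]
force: [1.3, -0.1, -0.4]
opening: 0.0005
gripper_force: 0.4
```

```bash
python3 st.py; python3 d.py .56 .235 .21 .52 .235 .185 .497 .235 .135 .487 .235 .1
```

```text
24.55 [0.6028 0.2361 0.2179] [ 0.364 -0.045  1.696 -0.127  1.181  1.964] [ 1.3 -0.1 -0.4] 0.43053484288975596
[[ 0.945  0.     0.327]
 [ 0.001 -1.    -0.001]
 [ 0.327  0.001 -0.945]]
[-4.3   0.11 -0.66] 1 [-4.305  0.108 -0.655]
[-4.6  -0.    1.05] 1 [-4.598e+00 -4.000e-03  1.055e+00]
[-3.81 -0.01  3.97] 1 [-3.808 -0.007  3.973]
[-2.09 -0.    2.98] 1 [-2.089 -0.005  2.981]
```

Force of about 1.3 N in +x: the lid is moving. I'll follow the arc.

Request:
apply_moves(
  delta_pos=[
    [-2.1,0,-0.3],
    [-2.2,0,-0.3],
    [-2.3,0,0.5],
    [-2.3,0,0.6],
    [0,0,0],
  ],
  twist=[0,0,0,0,0],
)

```text
t: 25.18
tool_pos: [0.5195, 0.2359, 0.1821]
orientation: [3.097, 0.002, 0.516]
force: [-0.5, -0.7, 0.5]
opening: 0.0004
gripper_force: 0.0
```

```bash
python3 st.py; python3 d.py .497 .235 .135 .487 .235 .1
python3 - <<'E'
from m import *
c=cam('scene');pickle.dump(c,open('s14.pkl','wb'))
H=np.array([.6215,.2345,.0665])
g=cv2.cvtColor(c['frame'],cv2.COLOR_RGB2GRAY)
for th in (1.2,1.0,.8,.6,.4): 
    e=[proj(c,H+[-.17*np.cos(th),y,.17*np.sin(th)]).round(0) for y in (-.07,.07)]; print(th,e)
for v in range(130,215,5): print(v,g[v,240:340:3])
E
```

```text
25.175 [0.5195 0.2359 0.1821] [ 0.428 -0.228  1.927 -0.15   1.145  2.039] [-0.5 -0.7  0.5] 0.0
[[ 0.946  0.001  0.324]
 [ 0.002 -1.    -0.001]
 [ 0.324  0.002 -0.946]]
[-3.65  0.08  3.73] 1 [-3.652  0.081  3.732]
[-2.08 -0.01  2.99] 1 [-2.08  -0.008  2.987]
1.2 [array([300., 165.]), array([290., 136.])]
1.0 [array([288., 172.]), array([279., 142.])]
0.8 [array([278., 180.]), array([270., 150.])]
0.6 [array([270., 189.]), array([263., 159.])]
0.4 [array([265., 199.]), array([258., 168.])]
130 [ 47  30  33  29  67  66  32  24  14  18  29  30  27 104 164 162 161 160
 160 159 159 160 158 159 159 158 157 157 156 156 155 170  76   6]
135 [ 37  37  29  31  20  22  27  29  27  20  28  28  38  50  60 141 156 156
 154 154 156 157 158 158 158 159 159 157 157 156 155 159  73   7]
140 [ 39  39  39  34  23  23  40  20  24  33  30  32  33  26  28  97 155 154
 154 154 154 156 156 158 158 156 159 160 159 158 159 160 125  51]
145 [ 34  42  39  39  31  25  24  25  35  29  21  20  52  73  89 126 158 156
 157 156 158 157 157 158 157 157 157 156 157 157 158 157 157 103]
150 [ 88  37  38  37  29  28  24  2
[... 1123 characters left out ...]
43  44  43  43  80  55  56  55  54  51  52  50  49  50  50  47
  59  76  76  72  77  77  76  68 126 107 116 106  86  83  89 143]
195 [166  77  42  42  49  55  74  57  56  55  55  54  53  51  53  52  51  51
  53  53  50  61  77  76  73  76  74 157 163 162 161  55  92  87]
200 [164 137 108 146 146 143  77  72  57  56  57  55  53  65  80  81  60  53
  58  57  59  59  59  50  62  76  73  88 160 161 162 119  77  90]
205 [160 159 107  82  91  75  87  87  62  62  60  60  83 100 110 116 107 105
  99  94  87  69  55  49  57  40  46  65 121 158 157 152  60  88]
210 [156 156  80  52  54  52  69  62  73  71  56  62  63  96 105 107 101  99
 100  98 100  88  58  59  57  56  53  49 151 156 156 158 102  70]
```

Request:
apply_moves(
  delta_pos=[
    [-1.8,0,1.8],
    [-1.8,0,1.9],
    [-1,0,1.5],
    [-1,0,1.5],
    [0,0,0],
  ],
  twist=[0,0,0,0,0],
)

```text
t: 25.85
tool_pos: [0.4873, 0.2345, 0.0965]
orientation: [3.096, 0.001, 0.508]
force: [0.4, -0.6, 0.6]
opening: 0.0005
gripper_force: 0.0
```

```bash
python3 st.py; python3 d.py .487 .235 .09 .487 .235 .08
```

```text
25.85 [0.4873 0.2345 0.0965] [ 0.457 -0.222  2.083 -0.173  0.996  2.1  ] [ 0.4 -0.6  0.6] 0.0
[[ 0.948 -0.     0.319]
 [ 0.001 -1.    -0.004]
 [ 0.319  0.004 -0.948]]
[-0.24 -0.05  0.6 ] 1 [-0.238 -0.049  0.605]
[-0.32 -0.    0.95] 1 [-0.319 -0.004  0.948]
```

Now down slowly in 3 mm steps, watching the force.

Request:
apply_moves(
  delta_pos=[
    [-0.1,0,0.3],
    [-0.1,0,0.3],
    [-0.1,0,0.3],
    [0,0,0],
  ],
  twist=[0,0,0,0],
)

```text
t: 26.35
tool_pos: [0.4881, 0.2349, 0.0882]
orientation: [3.096, 0.001, 0.511]
force: [-0.1, 0.3, 0.9]
opening: 0.0006
gripper_force: 0.0
```

Request:
apply_moves(
  delta_pos=[
    [-0.1,0,0.2],
    [-0.1,0,0.2],
    [0,0,0],
  ],
  twist=[0,0,0],
)

```text
t: 26.72
tool_pos: [0.4874, 0.2349, 0.0837]
orientation: [3.096, 0.001, 0.511]
force: [0.5, 0.0, -0.6]
opening: 0.0004
gripper_force: 0.0
```

Request:
apply_moves(
  delta_pos=[
    [0,0,0.2],
    [-0.1,0,0.2],
    [0,0,0],
  ],
  twist=[0,0,0],
)

```text
t: 27.1
tool_pos: [0.4877, 0.2348, 0.0796]
orientation: [3.096, 0.001, 0.51]
force: [0.1, 0.1, 0.7]
opening: 0.0008
gripper_force: 0.0
```

Request:
apply_moves(
  delta_pos=[
    [0,0,0.2],
    [-0.1,0,0.1],
    [0,0,0],
  ],
  twist=[0,0,0],
)

```text
t: 27.48
tool_pos: [0.4878, 0.2348, 0.0766]
orientation: [3.096, 0.001, 0.511]
force: [0.6, 0.2, -0.0]
opening: 0.0002
gripper_force: 0.0
```

Request:
apply_moves(
  delta_pos=[
    [0,0,0.2],
    [-0.1,0,0.1],
    [0,0,0],
  ],
  twist=[0,0,0],
)

```text
t: 27.85
tool_pos: [0.4878, 0.2348, 0.0734]
orientation: [3.096, 0.001, 0.511]
force: [0.6, -0.4, -0.8]
opening: 0.0004
gripper_force: 0.0
```

```bash
python3 st.py | head -1
python3 - <<'E'
from m import *
c=cam('scene');pickle.dump(c,open('s15.pkl','wb'))
H=np.array([.6215,.2345,.0665])
g=cv2.cvtColor(c['frame'],cv2.COLOR_RGB2GRAY)
for th in (.4,.2,.1,0): 
    print(th,[proj(c,H+[-.17*np.cos(th)+.007*np.sin(th),y,.17*np.sin(th)+.007*np.cos(th)]).round(1) for y in (-.07,.07)])
for v in range(180,232,3): print(v,g[v,240:300:2])
E
```

```text
27.85 [0.4878 0.2348 0.0734] [ 0.457 -0.19   2.102 -0.179  0.943  2.112] [ 0.6 -0.4 -0.8] 0.012349637499937671
0.4 [array([265.8, 196.5]), array([258.9, 165.9])]
0.2 [array([262.5, 206.4]), array([255.9, 175.5])]
0.1 [array([261.7, 211.2]), array([255.3, 180.3])]
0 [array([261.6, 216. ]), array([255.3, 185. ])]
180 [158 157  89  39  37  40  39  39  44  44  44  43  43  40  33 100 159 155
 156 155 153 155 156 151 144 140 135 125 113 114]
183 [159 147  79  39  40  39  41  45  46  45  40  37  36  44  57  78 110 112
 101  96  93  92  90  90  91  90  91  93  93  91]
186 [162 138  42  44  42  44  44  42  40  42  55  71  84  87  80  60  79  91
  92  90  89  86  83  81  86  85  87  82  86  92]
189 [162 131  48  42  41  40  51  70  79  85  87  87  85  85  85  81  85  83
  90  92  91  92  93  93  94  92  92  93  93  94]
192 [164 106  41  68  81  86  88  87  87  87  86  87  86  85  82  89  94  94
  93  92  92  92  93  93  93  93  93  93  93  94]
195 [164 139  37  47  78  63  71  88  87  85  78  68  65  83  83  84  90  94
  94  93  91  92  91  90  87  84  85  87  87  87]
198 [164 143  93  95  91 
[... 798 characters left out ...]
 63  63  61  60
  62  59  61  59  55  57  56  54  56  55  56  58]
219 [155 155 153  86  55  57  60  61  62  61  61  56  59  61  61  59  59  58
  58  58  57  57  57  57  55  55  55  55  59  57]
222 [155 155 145 108  57  60  59  60  61  60  61  58  57  59  61  61  60  60
  61  57  57  59  57  57  56  56  55  57  57  57]
225 [157 154 103  91  62  58  62  65  68  76  83  81  57  58  61  62  60  60
  58  61  57  58  58  57  56  57  57  56  58  60]
228 [158 157 107  92  96  95  96  97  97  98  95  95  66  60  62  62  61  62
  61  61  59  59  58  58  57  57  58  57  58  58]
231 [160 159 157 153 108  96  96  97  98 100 125 101  80  60  62  62  61  61
  61  61  59  57  62  62  64  71  77  82  89  93]
```

Run:
```python
from m import *
c=pickle.load(open('s15.pkl','rb'))
g=cv2.cvtColor(c['frame'],cv2.COLOR_RGB2GRAY)
for y0 in (.2345,.2365):
  H=np.array([.6215,y0,.0665])
  for th in (.3,.2,.1,.05,0):
    P=np.array([proj(c,H+[-r*np.cos(th)+.007*np.sin(th),-.07,r*np.sin(th)+.007*np.cos(th)]) for r in np.linspace(.0,.17,40)])
    o=P[:,0].argsort(); print(y0,th,[np.interp(u,P[o,0],P[o,1]).round(1) for u in (276,284,292,300,308)])
for u in (276,284,292,300,308): print(u,g[196:222,u])
```

```text
0.2345 0.3 [np.float64(202.7), np.float64(203.5), np.float64(204.3), np.float64(205.2), np.float64(206.0)]
0.2345 0.2 [np.float64(206.6), np.float64(206.8), np.float64(206.9), np.float64(207.1), np.float64(207.2)]
0.2345 0.1 [np.float64(210.4), np.float64(209.9), np.float64(209.4), np.float64(208.9), np.float64(208.4)]
0.2345 0.05 [np.float64(212.2), np.float64(211.4), np.float64(210.6), np.float64(209.8), np.float64(209.0)]
0.2345 0 [np.float64(214.0), np.float64(212.9), np.float64(211.8), np.float64(210.7), np.float64(209.5)]
0.2365 0.3 [np.float64(202.2), np.float64(203.1), np.float64(203.9), np.float64(204.7), np.float64(205.5)]
0.2365 0.2 [np.float64(206.2), np.float64(206.3), np.float64(206.5), np.float64(206.6), np.float64(206.8)]
0.2365 0.1 [np.float64(209.9), np.float64(209.4), np.float64(208.9), np.float64(208.4), np.float64(207.9)]
0.2365 0.05 [np.float64(211.7), np.float64(210.9), np.float64(210.1), np.float64(209.3), np.float64(208.5)]
0.2365 0 [np.float64(213.5), np.float64(212.4), np.float64(211.3), np.float64(210.2), np.float64(209.1)]
276 [91 87 86 93 94 93 94 95 94 94 93 89 88 94 94 96 94 85 68 60 62 62 59 58
 59 58]
284 [88 88 92 93 94 93 93 92 94 93 87 88 93 94 95 95 83 67 60 58 55 57 56 57
 55 58]
292 [83 92 93 94 93 93 95 94 91 87 87 91 94 95 95 82 63 55 57 54 56 55 55 55
 57 55]
300 [92 94 94 95 94 94 94 92 88 88 94 94 96 95 82 65 60 62 59 59 58 60 59 59
 60 60]
308 [94 93 92 94 92 94 92 86 87 93 94 96 93 80 62 60 60 59 59 57 57 58 58 59
 59 59]
```

The lid edge in the scene view matches θ≈0–0.02. I'll press a little more, until the wrist feels it.

Request:
apply_moves(
  delta_pos=[
    [0,0,0.2],
    [0,0,0],
  ],
  twist=[0,0],
)

```text
t: 28.15
tool_pos: [0.4885, 0.2348, 0.0715]
orientation: [3.096, 0.001, 0.511]
force: [0.2, -0.9, -0.1]
opening: 0.0004
gripper_force: 0.0
```

Request:
apply_moves(
  delta_pos=[
    [-0.1,0,0.2],
    [0,0,0],
  ],
  twist=[0,0],
)

```text
t: 28.4
tool_pos: [0.4886, 0.235, 0.0698]
orientation: [3.096, 0.001, 0.512]
force: [0.0, -0.8, 3.3]
opening: 0.0002
gripper_force: 1.3
```

Request:
apply_moves(
  delta_pos=[
    [0,0,0.1],
    [0,0,0.1],
    [0,0,0],
  ],
  twist=[0,0,0],
)

```text
t: 28.78
tool_pos: [0.4889, 0.235, 0.0689]
orientation: [3.096, 0.0, 0.511]
force: [-12.1, -3.7, 18.1]
opening: 0.0004
gripper_force: 9.1
```

The lid is firmly shut: 18 N of reaction, with the tips at z≈0.074. Now to the plunger at (0.430, 0.2345).

Request:
apply_moves(
  delta_pos=[
    [0.1,0,-0.3],
    [0.6,0,-1.8],
    [0.8,0,-2.4],
    [-2.6,0,-1],
    [-2.9,0,-1],
    [0,0,0],
  ],
  twist=[0,0,0,0,0,0],
)

```text
t: 29.52
tool_pos: [0.4286, 0.2351, 0.1156]
orientation: [3.097, 0.003, 0.51]
force: [0.0, -0.2, 0.6]
opening: 0.0005
gripper_force: 0.0
```

```bash
python3 st.py; python3 d.py .431 .2345 .085 .431 .2345 .075 .431 .2345 .06
python3 - <<'E'
from m import *
c=cam('scene');pickle.dump(c,open('s16.pkl','wb'));g=cv2.cvtColor(c['frame'],cv2.COLOR_RGB2GRAY)
for u in (266,276,284,292,300,308): print(u,g[200:222,u])
t=cam('top');pickle.dump(t,open('t16.pkl','wb'))
print('plunger pred',proj(c,[.43,.2345,.077]),proj(t,[.43,.2345,.077]))
for v in range(190,216,3): print(v,g[v,236:272:2])
E
```

```text
29.525 [0.4286 0.2351 0.1156] [ 0.525 -0.404  2.189 -0.186  1.08   2.159] [ 0.  -0.2  0.6] 0.0
[[ 0.947  0.001  0.321]
 [ 0.002 -1.    -0.003]
 [ 0.321  0.003 -0.947]]
[-0.76  0.05  2.98] 1 [-0.756  0.05   2.978]
[-0.32 -0.    0.95] 1 [-0.321 -0.003  0.947]
[-0.48 -0.01  1.42] 1 [-0.481 -0.005  1.421]
266 [88 93 96 95 95 96 96 97 96 97 97 97 97 97 96 91 77 63 59 62 60 62]
276 [92 95 95 94 95 95 96 92 88 88 95 95 97 95 83 67 60 61 58 59 60 60]
284 [94 94 93 94 94 94 92 86 87 93 95 95 93 79 61 55 55 57 56 56 58 59]
292 [95 93 95 92 94 93 86 85 92 95 95 91 75 59 53 55 55 56 55 56 56 57]
300 [95 95 95 95 95 88 88 95 96 96 89 75 61 61 59 58 59 60 60 60 60 60]
308 [94 95 93 88 86 91 94 95 95 85 67 63 61 58 59 59 60 59 60 60 60 61]
plunger pred [250.62883957 199.96037684] [217.64738357 302.09229009]
190 [163 164 163 108  53  50  44  43  41  41  49  93  94  88  80  89  85  89]
193 [165 165 166 126  35  40  39  39  40  38  39  78  95  95  95  95  94  95]
196 [167 165 166 141  52  49  56  73  80  79  80  67  95  95  95  93  94  95]
199 [163 163 163 144  98  96 121 145 144 144 124  68  91  96  92  86  88  80]
202 [160 162 161 161 159 130 132 142 142 136 114  83  74  96  95  96  95  96]
205 [160 159 158 160 147 107  75  89  89  83  70  86  67  95  95  96  96  96]
208 [160 158 156 159 137  75  55  57  73  66  51  66  59  91  97  96  95  95]
211 [156 155 154 156 138  65  50  49  49  49  52  75  78  76  98  97  96  95]
214 [157 155 155 155 150  74  63  65  65  66  65  69  73  63  97  96  96  95]
```

Lid edge now at 276→214.5, so it is shut, and the plunger head shows at (250,201) as predicted. Pressing down.

Request:
apply_moves(
  delta_pos=[
    [-0.4,0,1.5],
    [-0.4,0,1.5],
    [-0.2,0,0.7],
    [0,0,0],
  ],
  twist=[0,0,0,0],
)

```text
t: 30.12
tool_pos: [0.4318, 0.2343, 0.0764]
orientation: [3.096, 0.001, 0.507]
force: [-0.3, -0.1, 0.8]
opening: 0.0001
gripper_force: 0.0
```

Request:
apply_moves(
  delta_pos=[
    [-0.1,0,0.3],
    [-0.1,0,0.3],
    [0,0,0],
  ],
  twist=[0,0,0],
)

```text
t: 30.5
tool_pos: [0.433, 0.2351, 0.0721]
orientation: [3.097, 0.001, 0.513]
force: [1.5, 0.5, 2.1]
opening: 0.0006
gripper_force: 1.0
```

Request:
apply_moves(
  delta_pos=[
    [-0.1,0,0.3],
    [-0.1,0,0.2],
    [0,0,0],
  ],
  twist=[0,0,0],
)

```text
t: 30.88
tool_pos: [0.4329, 0.2351, 0.0668]
orientation: [3.097, 0.001, 0.513]
force: [1.9, 0.8, 4.2]
opening: 0.0002
gripper_force: 1.9
```

Request:
apply_moves(
  delta_pos=[
    [-0.1,0,0.3],
    [-0.1,0,0.3],
    [0,0,0],
  ],
  twist=[0,0,0],
)

```text
t: 31.25
tool_pos: [0.4331, 0.2352, 0.0609]
orientation: [3.097, 0.001, 0.514]
force: [-1.9, -0.6, 10.3]
opening: 0.0002
gripper_force: 5.1
```

Request:
apply_moves(
  delta_pos=[
    [-0.1,0,0.2],
    [0,0,0.1],
    [0,0,0],
  ],
  twist=[0,0,0],
)

```text
t: 31.62
tool_pos: [0.4337, 0.2355, 0.0601]
orientation: [3.096, 0.0, 0.515]
force: [-18.3, -5.5, 36.0]
opening: 0.0005
gripper_force: 17.9
```

At the stop, at 36 N. Lift off straight up.

Request:
apply_moves(
  delta_pos=[
    [0.1,0,-0.3],
    [0.2,0,-0.7],
    [0.5,0,-1.5],
    [1,0,-3],
    [1.6,0,-5],
    [1.6,0,-5],
    [0,0,0],
    [0,0,0],
  ],
  twist=[0,0,0,0,0,0,0,0],
)

```text
t: 32.62
tool_pos: [0.4292, 0.2351, 0.2187]
orientation: [3.096, 0.001, 0.508]
force: [-0.8, -0.0, -1.3]
opening: 0.0005
gripper_force: 0.0
```

```bash
python3 st.py|head -1
python3 - <<'E'
from m import *
c=cam('scene');g=cv2.cvtColor(c['frame'],cv2.COLOR_RGB2GRAY);o=cv2.cvtColor(pickle.load(open('s16.pkl','rb'))['frame'],cv2.COLOR_RGB2GRAY)
for u in (276,292,308): print(u,g[204:220,u],o[204:220,u])
for v in range(193,212,3): print(v,g[v,240:262:2],o[v,240:262:2])
E
```

```text
32.625 [0.4292 0.2351 0.2187] [ 0.525 -0.478  2.051 -0.171  1.29   2.12 ] [-0.8 -0.  -1.3] 0.0
276 [94 95 96 94 89 88 94 96 96 96 84 66 61 62 61 60] [95 95 96 92 88 88 95 95 97 95 83 67 60 61 58 59]
292 [95 94 84 85 94 95 96 92 75 59 54 55 55 57 55 56] [94 93 86 85 92 95 95 91 75 59 53 55 55 56 55 56]
308 [85 90 94 95 96 83 68 61 60 58 60 59 59 60 60 61] [86 91 94 95 95 85 67 63 61 58 59 59 60 59 60 60]
193 [166 125  39  42  44  44  42  41  44  79  96] [166 126  35  40  39  39  40  38  39  78  95]
196 [165 142  56  52  58  73  80  81  81  69  96] [166 141  52  49  56  73  80  79  80  67  95]
199 [163 144 100 102 134 144 144 143 125  70  93] [163 144  98  96 121 145 144 144 124  68  91]
202 [161 161 160 133 132 143 141 135 114  84  75] [161 161 159 130 132 142 142 136 114  83  74]
205 [159 159 148 106  77  89  91  83  72  88  69] [158 160 147 107  75  89  89  83  70  86  67]
208 [157 158 136  78  57  61  74  66  53  67  61] [156 159 137  75  55  57  73  66  51  66  59]
211 [154 156 138  78  51  51  54  52  54  76  80] [154 156 138  65  50  49  49  49  52  75  78]
```

The plunger is back up and the lid is still shut, both matching the view from before the press. Handing in.

```bash
python3 -c "
from plant import robot
print(robot.close_job())"
```

```text
the job is handed in; nothing more can be done
None
```

The job is handed in at about 33 s (no verdict was returned): the smaller bulb lies in the groove, the lid is shut, and the plunger was pressed to its stop and came back up.

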